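Fit the thickness ring, then hold the rolling pin level over the board

TASK

The wooden rolling pin stands in its block with a red thickness ring already fixed at its lower end. Slide the matching red ring over the spindle at its upper end until it lies fully home on the end of the barrel, and let go of it; then draw the pin straight up out of the block, turn it level and hold it about a hand's width clear above the middle of the canvas board, both red rings still on it, while I get the slab ready. Finish while still holding the pin up there, and leave the other rings and the texture roller where they are.

Things in the scene. Friction and masses are not known exactly. Their poses are not given: they have to be found in the camera images.
- red_ring_mid (a point): the loose red plastic thickness ring, lying flat on the table: outer diameter 58 mm, bore 24 mm, 14 mm high, 30 g. This point is its centre (on the axis, half-way up: 7 mm above the table); z is its axis. One of three rings lying about 120 mm apart in a row in front of the stand; which is where varies.
- pin_mid (a point): centre of the barrel of the rolling pin (beech, about 0.32 kg), which stands in one of the stand's two sockets; z runs along its axis to the free (upper) end. Plain barrel, diameter 42 mm, 180 mm long (90 mm either way from here): the place to grip, from any side; balance point close to this middle. In the stand it is 154 mm above the table.
- pin_foot (a point): lower end of the pin on its axis, 144 mm below pin_mid. A spindle of diameter 21 mm runs 40 mm up from here (all of it in the socket: raise the pin more than 40 mm to clear it) to a fixed red ring, diameter 58 mm, 14 mm thick, which rests on the stand's top; then comes the barrel. z as for pin_mid.
- pin_seat (a point): point on the pin's axis, 97 mm above pin_mid, where the red ring's centre lies when home; the barrel's end face is 7 mm below it, 251 mm above the table in the stand. z as for pin_mid.
- pin_tip (a point): top of the plain upper spindle, 135 mm above pin_mid, 289 mm above the table in the stand. Spindle 45 mm long, diameter 21 mm, the last 10 mm tapering to 10 mm: the ring slides over with 1.5 mm to spare all round. The ring is not locked: it slides off again if this end is tipped well down. z as for pin_mid.
- stand: dark hardwood block, fixed, 100 mm (x) by 200 mm (y) by 50 mm high, origin at the centre of its underside on the table; two through sockets of diameter 24 mm on its y axis, 50 mm either side of the centre: one holds the rolling pin, the other the texture roller (which is in which varies).
- board_top (a point): middle of the top face of the canvas-covered rolling board (plywood, cream canvas), fixed, 280 mm square, top face 17 mm above the table; z up.
- blue_ring_mid (a point): blue thickness ring, not wanted, lying flat: outer diameter 52 mm, bore 24 mm, 14 mm high; its centre.
- yellow_ring_mid (a point): yellow thickness ring, not wanted, lying flat: outer diameter 66 mm, bore 24 mm, 14 mm high; its centre.
- roller_mid (a point): short texture roller of brown wood standing in the stand's other socket, not wanted: barrel of diameter 40 mm over its ribs, 55 mm high, with a knob of diameter 18 mm to 77 mm above the stand's top (127 mm above the table); the point is the centre of its barrel.
Not all that is in view belongs to the job. Several things look just like the part that bears red_ring_mid: the one meant starts nearest to the robot's base.

How it is judged (in metres and radians):
On the way, in this order (a step that is already met when the one before it is completed fails the run):
1. the red ring is home on the upper end of the barrel and let go, the pin standing in the block (z of red_ring_mid in the frame of pin_seat between -0.004 and 0.004 m and x of red_ring_mid in the frame of pin_seat between -0.005 and 0.005 m and y of red_ring_mid in the frame of pin_seat between -0.005 and 0.005 m and angle between the z axis of red_ring_mid and the z axis of pin_seat, either way round below 0.2 rad and z of pin_mid in the frame of stand below 0.16 m and angle between pin_mid's own z axis and vertical below 0.06 rad and contact force between red_ring and the fingers below 0.1 N), for 0.2 s.
2. the pin is drawn out of the block, held up clear by the fingers (z of pin_mid in the frame of stand above 0.205 m and contact force between pin and the fingers above 1 N and contact force between pin and stand below 0.1 N), for 0.1 s.
At the end, for the whole second after the job is handed in: the pin is gripped, still, clear of the board and level within 15 degrees, its middle 80 to 250 mm above the board's top face and within 60 mm of the board's middle seen from above; the loose red ring is on its spindle, within 12 mm of the end of the barrel (angle between pin_mid's own z axis and vertical between 1.31 and 1.83 rad and z of pin_mid in the frame of board_top between 0.08 and 0.25 m and horizontal distance between pin_mid and board_top below 0.06 m and contact force between pin and the fingers above 1 N and contact force between pin and board below 0.1 N and linear speed of pin below 0.03 m/s and z of red_ring_mid in the frame of pin_seat between -0.004 and 0.012 m and x of red_ring_mid in the frame of pin_seat between -0.006 and 0.006 m and y of red_ring_mid in the frame of pin_seat between -0.006 and 0.006 m and angle between the z axis of red_ring_mid and the z axis of pin_seat, either way round below 0.2 rad); the arm keeps its last pose, push and grip.
It fails at once if the blue or the yellow ring is disturbed (moved more than 30 mm) (distance of any of blue_ring_mid, yellow_ring_mid from where it was at the start of the episode above 0.03 m).
It fails at once if the texture roller is disturbed (moved more than 30 mm) (distance of roller_mid from where it was at the start of the episode above 0.03 m).
It also fails if it takes over 67 s, if anything falls off the work surface, if the arm or the gripper's body presses on something with over 40 N, if the wrist force passes 120 N, or if a joint passes its speed limit or range.

ROBOT

A 7-joint arm with a two-finger parallel gripper is mounted at the origin on the work surface. World frame = base frame: x ahead of the robot, y to its left, z up, the work surface at z = 0. Lengths are in m, angles in degrees, forces in N, time in s.
With the tool pointing down it reaches from about 0.4 to 0.9 m from the base axis. Payload 5.6 kg.
Tool frame: the origin (TCP) lies on the centre line of the jaws, within the pads' length; the fingertips stand 25 mm ahead of it and the grasp point (between the pads) lies 6 mm ahead of it; y points along the fingers, z is the direction in which the jaws open and shut, and the axes are right-handed (so a half turn about y gives the same grasp; the last joint's range is limited). The gripper opens to 92 mm and grips with 3 to 60 N. Pads are 20 mm wide; open, the fingers measure 128 mm over their backs; the gripper's body (75 mm by 189 mm) begins 69 mm behind the grasp point.
Start: joints at [-76.433, 26.786, -0.665, 91.828, 0.344, 61.387, -3.226], TCP at [0.18, 0.625, 0.24] pointing down, gripper open.
Joint ranges: [-144.91, 144.91], [-17.63, 115.5], [-89.93, 88.59], [15.96, 139.68], [-74.01, 254.01], [8.47, 105.57], [-167.45, 167.45]. Speed limits (degrees/s): [147.25, 147.25, 180, 180, 180, 180, 180].

INTERFACE

Orientations are given as [roll, pitch, yaw] about the fixed x, y, z axes, in that order (R = Rz(yaw) Ry(pitch) Rx(roll)).
In Python, from plant import read_state, optics, sign_off gives the robot as it stands.
- The arm moves only by the tool servo_tool, never from a script. Its arguments are lists of equal length, an entry for each row: "travel": the shift along the world's x, y, z in m, a list of three; "rot": the turn, a rotation vector about the world's x, y, z in rad, a list of three; "fingers": the closure, from 0 (fully open) to 1 (shut). A call has 1 to 8 rows; each row is the pose to reach, as a shift and turn from the pose commanded when the call began; what a row does not reach only later rows make up. A row lasts 1/12 s, in which the tool goes at most 41.7 mm and 7.16 degrees, less where a joint would pass 70% of its speed; a pose out of reach is approached as far as the arm can. A call with a gripper value outside its range is refused whole. The fingers move at their own pace and stop on an object; "newtons" is the grip in N (left out, the last holds). Time passes only in rows, so rows that repeat a pose let the fingers close. It gives the time, the measured TCP pose, the force and the opening at its end, in the units of the state.
- read_state(): the state, without advancing time (a new reading comes with each control period).
- optics.capture(name): name is "scene" or "top" or "wrist"; returns the picture (384x512x3 uint8, blue, green, red); there is no depth.
- optics.camera_info(name): a dict with "intrinsics" (3x3 intrinsics, pixels), "position" and "rotation" of the camera in the world. Camera axes: x right, y down, z forward; pixel columns grow to the right and rows downward; lengths in m; the calibration is good to about 2 mm. The wrist camera is an equidistant fisheye: a pixel r from the principal point sees the ray r / f radians off the axis. A picture is of the moment at which its call begins: read the wrist's pose just before it. camera_info takes no time and is no camera call; for the wrist camera it gives the pose at the moment of the call.
- sign_off(): hands the job in, once; it reports no verdict.
The state is a dict: "clock": time; "joint_positions": joint angles; "qd": joint speeds; "joint_efforts": joint torques, N m; "tool_pos": TCP position; "tcp_rot": TCP orientation; "ft_force": force on the tool from outside, world axes, zero at the start; "torque": the same for the moment, N m; "finger_gap": finger opening in m.
Only numpy, scipy, OpenCV 4.12 (cv2) and the standard library are available. Lean on these libraries where they do the work, as an engineer would, in place of code of your own. Each camera call takes 0.05 s, during which the arm holds its last target.

## Working session

There is one attempt and no reset: what is moved stays moved. The work goes in short steps, Python scripts to look and compute and a tool call to move; the robot and the scene stay as the last step left them, time stands still between calls to the robot, and variables do not carry over. Pictures are saved under pics/ and viewed, and the job is handed in when it is done.

Besides the shell and the picture viewer there is one more tool, called after ">>>" by a JSON object that holds its "fn" and its "kwargs". servo_tool: Moves the arm, as the interface text tells. Its arguments: {"type":"object","properties":{"travel":{"type":"array"},"rot":{"type":"array"},"fingers":{"type":"array"},"newtons":{"type":"number"}},"required":["travel","rot","fingers"]}

```bash
mkdir -p pics; ls; python3 - <<'E'
from plant import read_state, optics
import cv2,numpy as np
s=read_state();print(s)
for n in ["scene","top","wrist"]:
    i=optics.camera_info(n);print(n,i)
    cv2.imwrite(f"pics/{n}0.png",optics.capture(n))
E
```

```text
pics
{'clock': 0.0, 'joint_positions': array([-76.43167879,  26.83595024,  -0.66402604,  91.88089343,
         0.34335165,  61.38510132,  -3.22541276]), 'qd': array([-0.01221552,  0.03840648, -0.06054745,  0.04049981,  0.11639613,
        0.00230832,  0.02873798]), 'joint_efforts': array([ 5.04007460e-05, -5.20575035e+01, -1.26127186e-02, -2.43755257e+01,
       -5.66229934e-02,  1.70045695e-02,  1.71393044e-04]), 'tool_pos': array([0.17943651, 0.62418611, 0.23864106]), 'tcp_rot': array([-9.00997303e+01, -6.98779931e-03, -1.60362463e+01]), 'ft_force': array([-0.50643667,  0.22223349,  0.14374033]), 'torque': array([-0.00955087,  0.05257913, -0.01503631]), 'finger_gap': 0.09196115905221047}
scene {'intrinsics': array([[378.25626061,   0.        , 251.13131953],
       [  0.        , 378.25626061, 189.70380496],
       [  0.        ,   0.        ,   1.        ]]), 'position': array([ 1.16524614, -0.38975495,  0.89742283]), 'rotation': array([-133.53013094,   -0.4791208 ,   54.74804931])}
top {'intrinsics': array([[423.12882092,   0.        , 255.92146431],
       [  0.        , 423.12882092, 195.27079516],
       [  0.        ,   0.        ,   1.        ]]), 'position': array([0.36065517, 0.04656496, 1.25809951]), 'rotation': array([-170.45581284,   -0.93152486,  -90.40557309])}
wrist {'intrinsics': array([[297.31863964,   0.        , 255.0689924 ],
       [  0.        , 297.31863964, 192.41044826],
       [  0.        ,   0.        ,   1.        ]]), 'position': array([0.11225096, 0.6423934 , 0.38382329]), 'rotation': array([165.66262405,   0.16705685,  73.98301209])}
```

View pics/scene0.png

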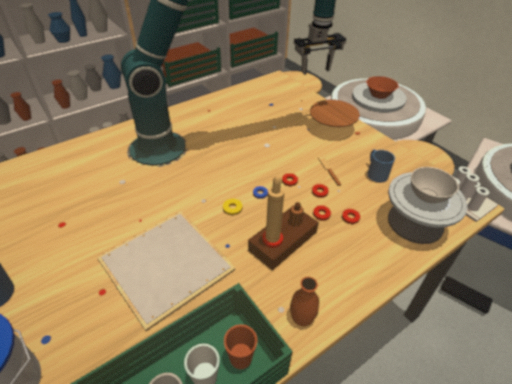

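View pics/top0.png

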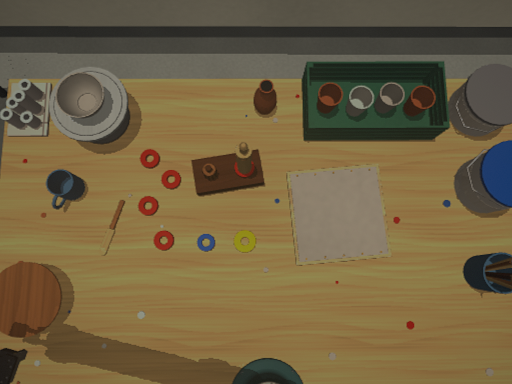

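View pics/wrist0.png

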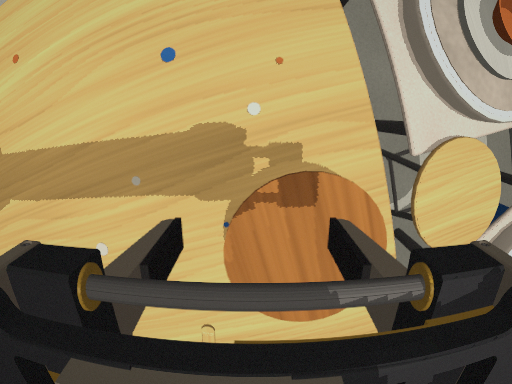

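Top view: the wanted red ring is at about (164,240), the one nearest the base. Blue is at (206,242), yellow at (245,241), the pin foot ring at about (245,168), the roller at (210,170) and the board's centre at about (338,214). Now measuring these properly.

```bash
cat > h.py <<'E'
from plant import read_state, optics
import cv2,numpy as np
from scipy.spatial.transform import Rotation as Ro
def cam(n):
    i=optics.camera_info(n); return np.array(i['intrinsics']),np.array(i['position']),Ro.from_euler('xyz',i['rotation'],degrees=True).as_matrix()
def ray(c,px,fish=False):
    K,p,R=c; px=np.atleast_2d(px).astype(float)
    d=np.c_[(px[:,0]-K[0,2])/K[0,0],(px[:,1]-K[1,2])/K[1,1],np.ones(len(px))]
    if fish:
        r=np.hypot(d[:,0],d[:,1]); k=np.where(r>1e-9,np.sin(r)/np.maximum(r,1e-9),1); d=np.c_[d[:,0]*k,d[:,1]*k,np.cos(r)]
    return p,d@R.T
def onz(c,px,z,fish=False):
    p,d=ray(c,px,fish); t=(z-p[2])/d[:,2]; return p+t[:,None]*d
def proj(c,X,fish=False):
    K,p,R=c; v=(np.atleast_2d(X)-p)@R
    if fish:
        rr=np.hypot(v[:,0],v[:,1]); th=np.arctan2(rr,v[:,2]); m=th/np.maximum(rr,1e-12); u=v[:,:2]*m[:,None]
    else: u=v[:,:2]/v[:,2:]
    return u@np.diag([K[0,0],K[1,1]])+K[:2,2]
def masks(im):
    h=cv2.cvtColor(im,cv2.COLOR_BGR2HSV); H,S,V=cv2.split(h)
    return dict(red=((H<7)|(H>172))&(S>170)&(V>110),blue=(H>100)&(H<128)&(S>120)&(V>80),yellow=(H>23)&(H<33)&(S>200)&(V>120))
def blobs(m,amin=60):
    n,l,st,c=cv2.connectedComponentsWithStats(m.astype(np.uint8)*255); 
    return [(c[i].round(1),st[i,4],st[i,:4]) for i in range(1,n) if st[i,4]>=amin], l
E
python3 - <<'E'
from h import *
for n in ["top","scene"]:
    im=cv2.imread(f"pics/{n}0.png");c=cam(n)
    for k,m in masks(im).items():
        b,_=blobs(m,60)
        for x in b: print(n,k,x, onz(c,x[0],0.009)[0].round(4))
    cv2.imwrite(f"pics/{n}z.png",cv2.resize(im[130:280,130:400] if n=="top" else im[150:300,90:360],None,fx=2.9,fy=2.9,interpolation=cv2.INTER_CUBIC))
E
```

```text
top red (array([149.3, 157.9]), np.int32(200), array([140, 149,  19,  18], dtype=int32)) [0.6866 0.3467 0.009 ]
top red (array([170.4, 178.6]), np.int32(204), array([162, 170,  18,  18], dtype=int32)) [0.6224 0.2813 0.009 ]
top red (array([147.6, 205.2]), np.int32(209), array([139, 196,  18,  19], dtype=int32)) [0.5421 0.3467 0.009 ]
top red (array([163.2, 239.8]), np.int32(219), array([154, 231,  19,  19], dtype=int32)) [0.4394 0.2975 0.009 ]
top blue (array([498.9, 171.9]), np.int32(1503), array([482, 141,  30,  65], dtype=int32)) [ 0.6396 -0.7172  0.009 ]
top blue (array([205.5, 242. ]), np.int32(152), array([198, 234,  16,  17], dtype=int32)) [0.4322 0.1737 0.009 ]
top yellow (array([244.6, 240.6]), np.int32(293), array([234, 230,  22,  22], dtype=int32)) [0.4356 0.059  0.009 ]
scene red (array([289.4, 179. ]), np.int32(100), array([283, 174,  14,  11], dtype=int32)) [0.4379 0.2984 0.009 ]
scene red (array([319.8, 190.1]), np.int32(111), array([313, 185,  15,  11], dtype=int32)) [0.541  0.3476 0.009 ]
scene red (array([321.5, 212.3]), np.int32(138), array([314, 206,  16,  13], dtype=int32)) [0.6209 0.2812 0.009 ]
scene red (array([350.6, 215.8]), np.int32(142), array([343, 209,  17,  14], dtype=int32)) [0.6853 0.347  0.009 ]
scene red (array([274.4, 241.3]), np.int32(87), array([263, 234,  21,  13], dtype=int32)) [0.6279 0.0841 0.009 ]
scene blue (array([260. , 191.9]), np.int32(61), array([254, 188,  13,   9], dtype=int32)) [0.4318 0.1746 0.009 ]
scene blue (array([  4.8, 339.4]), np.int32(475), array([  0, 315,  13,  53], dtype=int32)) [ 0.4946 -0.6288  0.009 ]
scene yellow (array([232.1, 205.8]), np.int32(146), array([224, 199,  18,  14], dtype=int32)) [0.4327 0.0611 0.009 ]
```

```bash
python3 - <<'E'
from h import *
c=cam("top")
for n,px in [("base",(267,384))]: print(onz(c,px,0))
E
```

```text
[[ 0.0348931  -0.00267948  0.        ]]
```

View pics/topz.png

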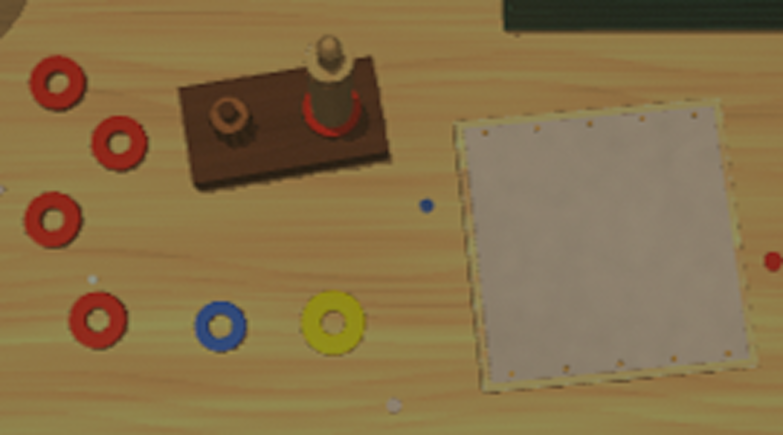

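View pics/scenez.png

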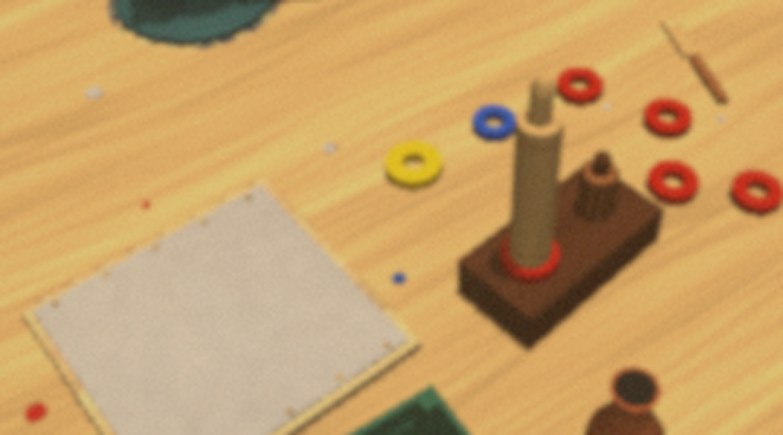

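```bash
cat >> h.py <<'E'
def tri(obs):
    A=np.zeros((3,3));b=np.zeros(3)
    for c,px,f in obs:
        p,d=ray(c,px,f);d=d[0]/np.linalg.norm(d[0]);M=np.eye(3)-np.outer(d,d);A+=M;b+=M@p
    return np.linalg.solve(A,b)
E
python3 - <<'E'
from h import *
T=cam("top");S=cam("scene")
zt=lambda u,v:(130+(u+.5)/2.9-.5,130+(v+.5)/2.9-.5)
zs=lambda u,v:(90+(u+.5)/2.9-.5,150+(v+.5)/2.9-.5)
print("tip",onz(T,zt(330,46),.287),onz(S,zs(543,85),.287), tri([(T,zt(330,46),0),(S,zs(543,85),0)]))
print("barrel end",onz(T,zt(329,63),.251),onz(S,zs(537,124),.251))
print("footring",onz(T,zt(332,108),.064),onz(S,zs(530,255),.057))
print("stand top",[onz(T,zt(*p),.05)[0].round(4) for p in [(179,88),(372,58),(389,155),(197,184)]])
P=onz(T,[zt(*p) for p in [(455,123),(720,99),(757,365),(484,391)]],.017);print("board",P.round(4),P.mean(0))
P=onz(S,[zs(*p) for p in [(23,316),(262,184),(420,346)]],.017);print(P.round(4),(P[0]+P[2])/2)
print("roller knob",onz(T,zt(229,112),.127))
E
```

```text
tip [[0.64365965 0.05833814 0.287     ]] [[0.64823061 0.05823509 0.287     ]] [0.64521274 0.05934716 0.28397203]
barrel end [[0.63926295 0.05965374 0.251     ]] [[0.65394187 0.04981424 0.251     ]]
footring [[0.6446536  0.05918773 0.064     ]] [[0.64316986 0.06213968 0.057     ]]
stand top [array([0.6692, 0.2138, 0.05  ]), array([0.7   , 0.0185, 0.05  ]), array([0.5994, 0.0023, 0.05  ]), array([0.5707, 0.1941, 0.05  ])]
board [[ 0.6395 -0.0677  0.017 ]
 [ 0.6642 -0.3452  0.017 ]
 [ 0.3891 -0.3675  0.017 ]
 [ 0.3652 -0.0915  0.017 ]] [ 0.51446162 -0.21797825  0.017     ]
[[ 0.3963 -0.3682  0.017 ]
 [ 0.3722 -0.0959  0.017 ]
 [ 0.6465 -0.0705  0.017 ]] [ 0.52142553 -0.21934761  0.017     ]
roller knob [[0.62611256 0.15565117 0.127     ]]
```

>>> {"fn": "servo_tool", "kwargs": {"travel": [[0.02, -0.025, 0], [0.05, -0.06, -0.01], [0.08, -0.1, -0.02], [0.11, -0.135, -0.03], [0.14, -0.17, -0.04], [0.17, -0.21, -0.05], [0.2, -0.25, -0.06], [0.225, -0.28, -0.07]], "rot": [[0, 0, 0.03], [0, 0, 0.07], [0, 0, 0.11], [0, 0, 0.15], [0, 0, 0.19], [0, 0, 0.23], [0, 0, 0.26], [0, 0, 0.28]], "fingers": [0, 0, 0, 0, 0, 0, 0, 0], "newtons": 20}}

```text
clock: 0.82
tool_pos: [0.3792, 0.3757, 0.1789]
tcp_rot: [-90.0, -0.0, 0.1]
ft_force: [-0.1, 0.6, 0.3]
finger_gap: 0.0917
```

>>> {"fn": "servo_tool", "kwargs": {"travel": [[0.02, -0.025, -0.01], [0.034, -0.045, -0.02], [0.034, -0.045, -0.02], [0.034, -0.045, -0.02]], "rot": [[0, 0, 0], [0, 0, 0], [0, 0, 0], [0, 0, 0]], "fingers": [0, 0, 0, 0]}}

```text
clock: 1.15
tool_pos: [0.413, 0.3309, 0.1585]
tcp_rot: [-90.1, 0.1, -0.2]
ft_force: [0.2, 0.2, 0.5]
finger_gap: 0.0918
```

```bash
python3 - <<'E'
from h import *
s=read_state();c=cam("wrist");im=optics.capture("wrist");cv2.imwrite("pics/w1.png",im)
print(s['clock'],s['tool_pos'],s['tcp_rot'],s['joint_positions'].round(1))
for k,m in masks(im).items():
    for x in blobs(m,100)[0]: print(k,x,onz(c,x[0],.009,True)[0].round(4))
E
```

```text
1.15 [0.41296082 0.33093886 0.15852262] [-9.00672381e+01  5.73155867e-02 -1.91504177e-01] [-44.   21.2   2.  112.8  -1.   46.1  48.4]
red (array([225.1, 212.5]), np.int32(1774), array([199, 187,  53,  52], dtype=int32)) [0.4397 0.2977 0.009 ]
red (array([271.1, 279.7]), np.int32(176), array([254, 276,  35,   7], dtype=int32)) [0.5209 0.3471 0.009 ]
red (array([269.6, 312.6]), np.int32(106), array([256, 311,  29,   5], dtype=int32)) [0.5688 0.3463 0.009 ]
red (array([216.9, 335.8]), np.int32(377), array([198, 329,  41,  15], dtype=int32)) [0.6088 0.2793 0.009 ]
blue (array([116. , 205.3]), np.int32(1080), array([ 96, 183,  40,  45], dtype=int32)) [0.4326 0.1734 0.009 ]
yellow (array([ 41.3, 206.5]), np.int32(1212), array([ 23, 182,  37,  50], dtype=int32)) [0.4358 0.0581 0.009 ]
```

View pics/w1.png

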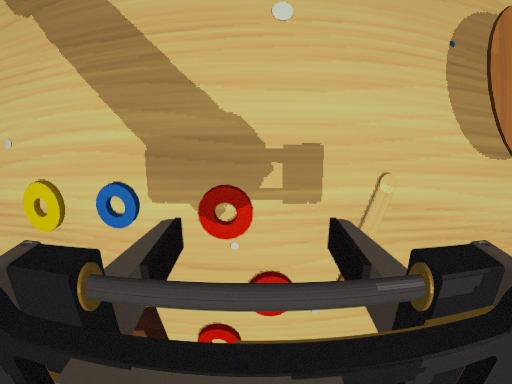

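Wrist view: the target ring is at (225,212), blue at (116,205), yellow at (41,206). All three cameras put the ring at about (0.4395, 0.298).

>>> {"fn": "servo_tool", "kwargs": {"travel": [[0.013, -0.016, 0], [0.0265, -0.033, 0], [0.0265, -0.033, -0.03], [0.0265, -0.033, -0.06], [0.0265, -0.033, -0.08], [0.0265, -0.033, -0.08], [0.0265, -0.033, -0.08]], "rot": [[0, 0, 0], [0, 0, 0], [0, 0, 0], [0, 0, 0], [0, 0, 0], [0, 0, 0], [0, 0, 0]], "fingers": [0, 0, 0, 0, 0.1, 0.1, 0.1]}}

```text
clock: 1.78
tool_pos: [0.4378, 0.3008, 0.0789]
tcp_rot: [-90.0, 0.1, 0.1]
ft_force: [0.4, -0.7, -0.1]
finger_gap: 0.0824
```

```bash
python3 - <<'E'
from h import *
s=read_state();c=cam("wrist");im=optics.capture("wrist");cv2.imwrite("pics/w2.png",im)
print(s['clock'],s['tool_pos'],s['tcp_rot'],s['joint_positions'].round(1),s['finger_gap'])
for k,m in masks(im).items():
    for x in blobs(m,100)[0]: print(k,x,onz(c,x[0],.009,True)[0].round(4))
E
```

```text
1.7833 [0.4378163  0.30078822 0.07888861] [-9.00220028e+01  8.66593494e-02  1.49239275e-01] [-39.9  28.5   2.3 115.   -1.9  36.6  53.8] 0.08235638439819543
red (array([252.8, 213.7]), np.int32(3435), array([215, 179,  76,  72], dtype=int32)) [0.4393 0.2976 0.009 ]
red (array([306.2, 324.2]), np.int32(1207), array([276, 309,  62,  31], dtype=int32)) [0.5475 0.3466 0.009 ]
blue (array([103.6, 202.9]), np.int32(2097), array([ 77, 173,  53,  61], dtype=int32)) [0.432  0.1739 0.009 ]
yellow (array([ 15.4, 205.9]), np.int32(1446), array([  0, 173,  33,  64], dtype=int32)) [0.4371 0.0639 0.009 ]
```

View pics/w2.png

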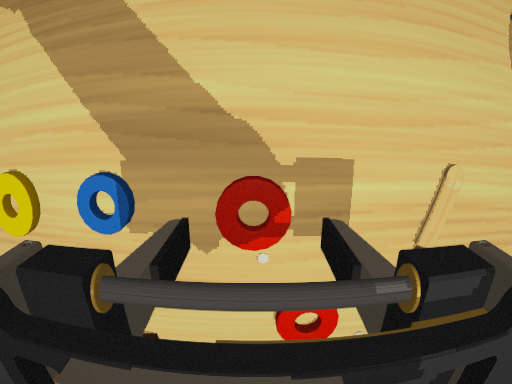

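Ring at (253,214) between the open fingers. I'll trim by a couple of mm, descend and close.

>>> {"fn": "servo_tool", "kwargs": {"travel": [[0.001, -0.002, -0.02], [0.0015, -0.003, -0.04], [0.0015, -0.003, -0.05], [0.0015, -0.003, -0.05], [0.0015, -0.003, -0.05]], "rot": [[0, 0, 0], [0, 0, 0], [0, 0, 0], [0, 0, 0], [0, 0, 0]], "fingers": [0.1, 0.1, 0.1, 0.15, 0.2]}}

```text
clock: 2.25
tool_pos: [0.4407, 0.2973, 0.03]
tcp_rot: [-90.0, -0.0, 0.0]
ft_force: [0.3, 0.2, -0.4]
finger_gap: 0.0747
```

>>> {"fn": "servo_tool", "kwargs": {"travel": [[0, 0, 0], [0, 0, 0], [0, 0, 0], [0, 0, 0], [0, 0, 0], [0, 0, 0]], "rot": [[0, 0, 0], [0, 0, 0], [0, 0, 0], [0, 0, 0], [0, 0, 0], [0, 0, 0]], "fingers": [0.3, 0.4, 0.6, 0.6, 0.6, 0.6], "newtons": 15}}

```text
clock: 2.75
tool_pos: [0.4412, 0.2972, 0.0303]
tcp_rot: [-89.9, -0.1, 0.0]
ft_force: [-1.0, 0.5, 6.8]
finger_gap: 0.0582
```

```bash
python3 - <<'E'
from h import *
s=read_state();c=cam("wrist");im=optics.capture("wrist");cv2.imwrite("pics/w3.png",im)
print(s['clock'],s['tool_pos'],s['tcp_rot'],s['finger_gap'],s['ft_force'])
for k,m in masks(im).items():
    for x in blobs(m,100)[0]: print(k,x,onz(c,x[0],.009,True)[0].round(4))
E
```

```text
2.75 [0.44115091 0.29724988 0.03027841] [-8.99149382e+01 -9.45814079e-02  1.51105803e-02] 0.05818942809867109 [-0.96526071  0.51754921  6.83411573]
red (array([255. , 232.4]), np.int32(5539), array([207, 187,  97,  91], dtype=int32)) [0.4385 0.2958 0.009 ]
red (array([321.5, 333.6]), np.int32(272), array([300, 327,  39,  12], dtype=int32)) [0.5209 0.3448 0.009 ]
blue (array([ 76.9, 215.5]), np.int32(3173), array([ 45, 181,  67,  72], dtype=int32)) [0.4298 0.1756 0.009 ]
```

View pics/w3.png

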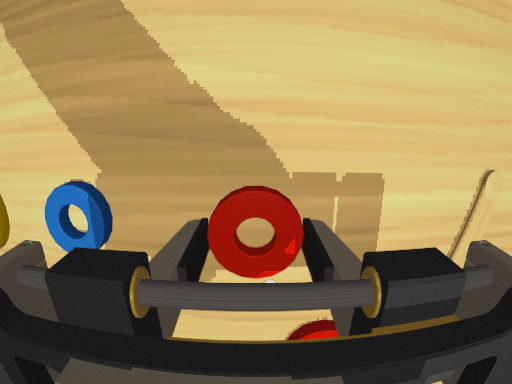

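Gripped, with the opening at 58 mm. Lifting and carrying it to above the pin.

>>> {"fn": "servo_tool", "kwargs": {"travel": [[0, 0, 0.02], [0, 0, 0.055], [0, 0, 0.09], [0.01, -0.01, 0.125], [0.025, -0.03, 0.16], [0.045, -0.05, 0.19], [0.065, -0.075, 0.22], [0.085, -0.1, 0.24]], "rot": [[0, 0, 0], [0, 0, 0], [0, 0, 0], [0, 0, 0], [0, 0, 0], [0, 0, 0], [0, 0, 0], [0, 0, 0]], "fingers": [0.6, 0.6, 0.6, 0.6, 0.6, 0.6, 0.6, 0.6]}}

```text
clock: 3.47
tool_pos: [0.5261, 0.1964, 0.2723]
tcp_rot: [-89.9, -0.1, 0.1]
ft_force: [0.9, 0.8, 0.3]
finger_gap: 0.0577
```

>>> {"fn": "servo_tool", "kwargs": {"travel": [[0.02, -0.02, 0.02], [0.04, -0.045, 0.04], [0.06, -0.065, 0.06], [0.08, -0.09, 0.07], [0.1, -0.115, 0.07], [0.105, -0.12, 0.07], [0.105, -0.12, 0.07]], "rot": [[0, 0, 0], [0, 0, 0], [0, 0, 0], [0, 0, 0], [0, 0, 0], [0, 0, 0], [0, 0, 0]], "fingers": [0.6, 0.6, 0.6, 0.6, 0.6, 0.6, 0.6]}}

```text
clock: 4.05
tool_pos: [0.6312, 0.0734, 0.3387]
tcp_rot: [-90.1, 0.0, -0.3]
ft_force: [-0.9, -0.4, -1.3]
finger_gap: 0.0577
```

```bash
python3 - <<'E'
from h import *
s=read_state();c=cam("wrist");im=optics.capture("wrist");cv2.imwrite("pics/w4.png",im)
print(s['clock'],s['tool_pos'],s['tcp_rot'],s['joint_positions'].round(1),s['finger_gap'],s['ft_force'])
E
```

```text
4.05 [0.63122104 0.07337173 0.33869864] [-9.00793998e+01  1.70239172e-02 -2.77069792e-01] [-17.9  20.8  11.1  88.   -4.1  71.6  83.5] 0.05773431107819461 [-0.92573445 -0.41189842 -1.32231948]
```

View pics/w4.png

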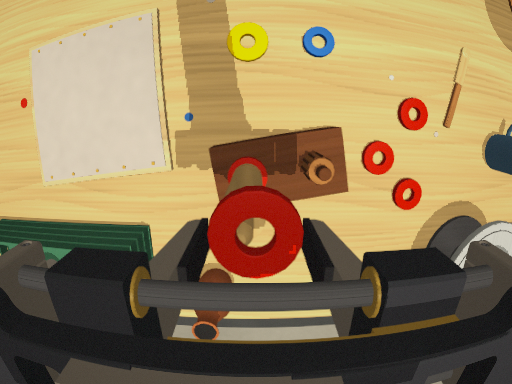

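The ring is held squarely, bore centre at about (256,232), with the spindle just showing behind it at (245,235). I'll shift +x so the wrist camera sees the tip uncovered beside the ring.

>>> {"fn": "servo_tool", "kwargs": {"travel": [[0.02, -0.005, 0], [0.04, -0.01, 0], [0.06, -0.014, 0], [0.06, -0.014, 0], [0.06, -0.014, 0]], "rot": [[0, 0, 0], [0, 0, 0], [0, 0, 0], [0, 0, 0], [0, 0, 0]], "fingers": [0.6, 0.6, 0.6, 0.6, 0.6]}}

```text
clock: 4.52
tool_pos: [0.6897, 0.0644, 0.338]
tcp_rot: [-90.0, 0.1, 0.1]
ft_force: [0.1, 0.0, -0.2]
finger_gap: 0.0578
```

```bash
python3 - <<'E'
from h import *
s=read_state();c=cam("wrist");im=optics.capture("wrist");cv2.imwrite("pics/w5.png",im)
print(s['clock'],s['tool_pos'],s['tcp_rot'],s['finger_gap'],s['ft_force'])
cv2.imwrite("pics/w5z.png",cv2.resize(im[100:300,170:370],None,fx=3,fy=3,interpolation=cv2.INTER_CUBIC))
E
```

```text
4.5167 [0.68970803 0.06441219 0.33803135] [-89.96321223   0.12558559   0.11653075] 0.05775172508523679 [ 0.08853131  0.0066128  -0.16053587]
```

View pics/w5z.png

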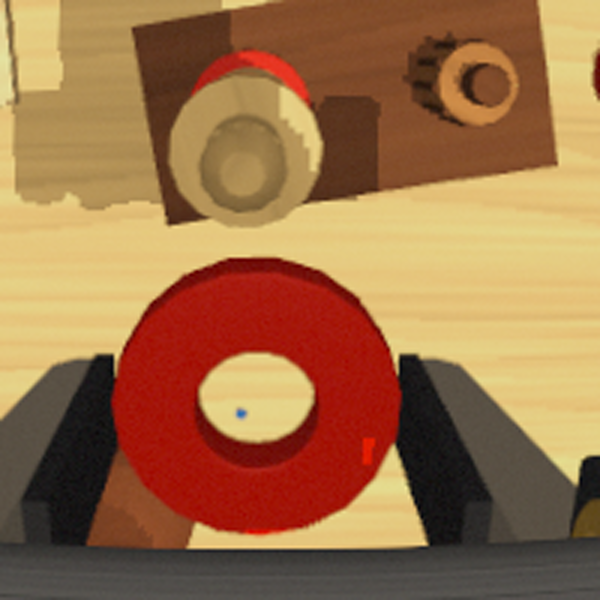

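Zoomed view: the tip face is centred near (241,174) zoomed, which is pixel (250,158). The barrel end circle and the ring's rim and bore are clearly visible. I'll cast those edge points onto their planes.

```bash
python3 - <<'E'
from h import *
from scipy.optimize import least_squares
s=read_state();c=cam("wrist")
z=lambda P:np.array([(170+(u+.5)/3-.5,100+(v+.5)/3-.5) for u,v in P])
def fit(P,h):
    X=onz(c,z(P),h,True)[:,:2]
    r=least_squares(lambda q:np.hypot(*(X-q[:2]).T)-q[2],[*X.mean(0),.02]).x
    return r
print("tip",onz(c,z([(241,174)]),.289,True)[0])
print("barrel",fit([(168,145),(323,150),(246,227),(200,210),(295,208),(195,95)],.251))
print("spindle shoulder",fit([(201,165),(286,165),(243,212),(214,200),(273,200)],.279))
t=s['tool_pos']
for h in (.0163,.0143,.0183):
  print("ring outer",h,fit([(113,400),(401,400),(257,533),(160,500),(350,505),(257,272),(160,310),(352,312)],t[2]-h)-[*t[:2],0], "bore",fit([(196,400),(319,400),(257,468),(257,352),(215,450),(300,450)],t[2]-h)-[*t[:2],0])
E
```

```text
tip [0.64527511 0.05959959 0.289     ]
barrel [0.64422896 0.06020054 0.02007341]
spindle shoulder [0.64561476 0.05999642 0.00986486]
ring outer 0.0163 [-0.00170095 -0.00128737  0.02798745] bore [-0.00201435 -0.00115179  0.01218936]
ring outer 0.0143 [-0.00254217 -0.00129034  0.02764091] bore [-0.0028517  -0.00115645  0.01203843]
ring outer 0.0183 [-0.00085972 -0.00128439  0.02833399] bore [-0.001177   -0.00114714  0.01234029]
```

>>> {"fn": "servo_tool", "kwargs": {"travel": [[-0.02, -0.002, 0], [-0.0425, -0.0034, 0], [-0.0425, -0.0034, 0], [-0.0425, -0.0034, -0.008], [-0.0425, -0.0034, -0.016], [-0.0425, -0.0034, -0.016], [-0.0425, -0.0034, -0.016]], "rot": [[0, 0, 0], [0, 0, 0], [0, 0, 0], [0, 0, 0], [0, 0, 0], [0, 0, 0], [0, 0, 0]], "fingers": [0.6, 0.6, 0.6, 0.6, 0.6, 0.6, 0.6]}}

```text
clock: 5.15
tool_pos: [0.6477, 0.0595, 0.3219]
tcp_rot: [-90.0, 0.1, 0.0]
ft_force: [-0.4, 0.0, -0.6]
finger_gap: 0.0583
```

```bash
python3 - <<'E'
from h import *
s=read_state();c=cam("wrist");im=optics.capture("wrist");cv2.imwrite("pics/w6.png",im)
print(s['clock'],s['tool_pos'],s['tcp_rot'],s['finger_gap'],s['ft_force'])
cv2.imwrite("pics/w6z.png",cv2.resize(im[150:310,170:350],None,fx=3.3,fy=3.3,interpolation=cv2.INTER_CUBIC))
E
```

```text
5.15 [0.6477401  0.05950258 0.32186617] [-9.00150036e+01  1.09794642e-01  3.61295682e-02] 0.05827862701696294 [-0.37350269  0.00877076 -0.59272758]
```

View pics/w6z.png

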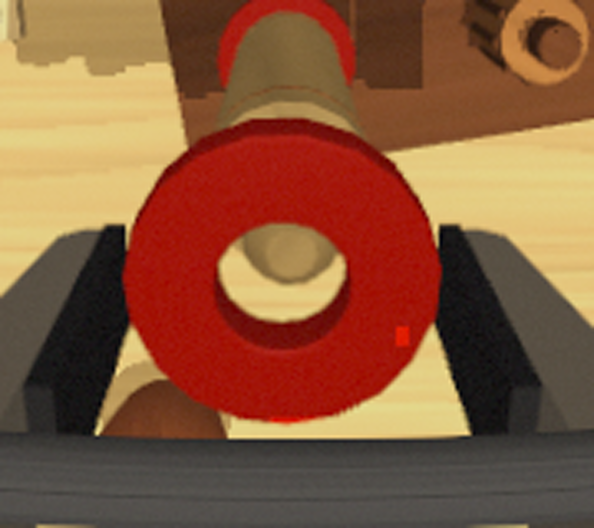

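```bash
python3 - <<'E'
from h import *
from scipy.optimize import least_squares
s=read_state();c=cam("wrist");t=s['tool_pos']
z=lambda P:np.array([(170+(u+.5)/3.3-.5,150+(v+.5)/3.3-.5) for u,v in P])
def fit(P,h):
    X=onz(c,z(P),h,True)[:,:2]
    return least_squares(lambda q:np.hypot(*(X-q[:2]).T)-q[2],[*X.mean(0),.02]).x
print("tip",onz(c,z([(290,257)]),.289,True)[0])
print("bore top",fit([(215,280),(349,280),(282,353),(282,222),(235,335),(330,335)],t[2]-.0163))
print("outer",fit([(124,275),(441,275),(284,421),(284,135),(180,385),(390,385)],t[2]-.0163))
print("bore bottom arc",onz(c,z([(282,322),(282,322)]),t[2]-.0303,True)[0]-[.012,0,0],t)
E
```

```text
tip [0.64687509 0.05947562 0.289     ]
bore top [0.64658264 0.05796923 0.01240005]
outer [0.64594893 0.05818026 0.02807237]
bore bottom arc [0.64739429 0.05793268 0.29209697] [0.6480666  0.05935451 0.32239697]
```

The bore sits 1.5 mm to −y of the tip and x agrees. I'll correct y and slide down.

>>> {"fn": "servo_tool", "kwargs": {"travel": [[0.0003, 0.0015, 0], [0.0003, 0.0015, -0.004], [0.0003, 0.0015, -0.009], [0.0003, 0.0015, -0.014], [0.0003, 0.0015, -0.018], [0.0003, 0.0015, -0.018]], "rot": [[0, 0, 0], [0, 0, 0], [0, 0, 0], [0, 0, 0], [0, 0, 0], [0, 0, 0]], "fingers": [0.6, 0.6, 0.6, 0.6, 0.6, 0.6]}}

```text
clock: 5.7
tool_pos: [0.6477, 0.0605, 0.3037]
tcp_rot: [-90.0, 0.1, 0.0]
ft_force: [1.1, 0.4, 0.1]
finger_gap: 0.0579
```

```bash
python3 - <<'E'
from h import *
s=read_state();c=cam("wrist");im=optics.capture("wrist");cv2.imwrite("pics/w7.png",im)
print(s['clock'],s['tool_pos'],s['tcp_rot'],s['finger_gap'],s['ft_force'])
cv2.imwrite("pics/w7z.png",cv2.resize(im[150:310,170:350],None,fx=3.3,fy=3.3,interpolation=cv2.INTER_CUBIC))
E
```

```text
5.7 [0.64765938 0.06054803 0.30369378] [-9.00178913e+01  1.21948635e-01  2.82758403e-03] 0.05792708108783388 [1.10018517 0.42944768 0.12037301]
```

View pics/w7z.png

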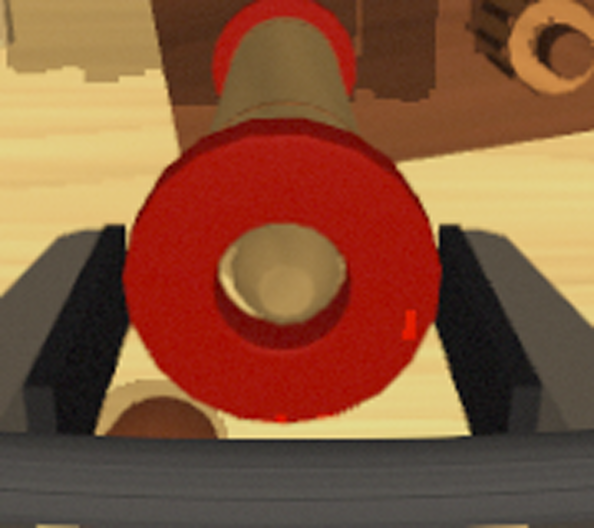

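The spindle is inside the bore, tip at about (288,288) zoomed, with a small gap on the −y side. Continuing down with a 0.5 mm trim.

>>> {"fn": "servo_tool", "kwargs": {"travel": [[0, 0.0005, -0.003], [0, 0.0005, -0.007], [0, 0.0005, -0.011], [0, 0.0005, -0.015], [0, 0.0005, -0.019], [0, 0.0005, -0.0205], [0, 0.0005, -0.0205]], "rot": [[0, 0, 0], [0, 0, 0], [0, 0, 0], [0, 0, 0], [0, 0, 0], [0, 0, 0], [0, 0, 0]], "fingers": [0.6, 0.6, 0.6, 0.6, 0.6, 0.6, 0.6]}}

```text
clock: 6.33
tool_pos: [0.6479, 0.0611, 0.2839]
tcp_rot: [-90.0, 0.1, 0.0]
ft_force: [0.4, 0.5, -0.6]
finger_gap: 0.0578
```

```bash
python3 - <<'E'
from h import *
s=read_state();c=cam("wrist");im=optics.capture("wrist");cv2.imwrite("pics/w8.png",im)
print(s['clock'],s['tool_pos'],s['tcp_rot'],s['finger_gap'],s['ft_force'])
cv2.imwrite("pics/w8z.png",cv2.resize(im[150:310,170:350],None,fx=3.3,fy=3.3,interpolation=cv2.INTER_CUBIC))
E
```

```text
6.3333 [0.64793734 0.06111744 0.28394283] [-9.00107151e+01  6.08537691e-02  9.56954666e-03] 0.05780205986370069 [ 0.35870081  0.52370498 -0.55997108]
```

View pics/w8z.png

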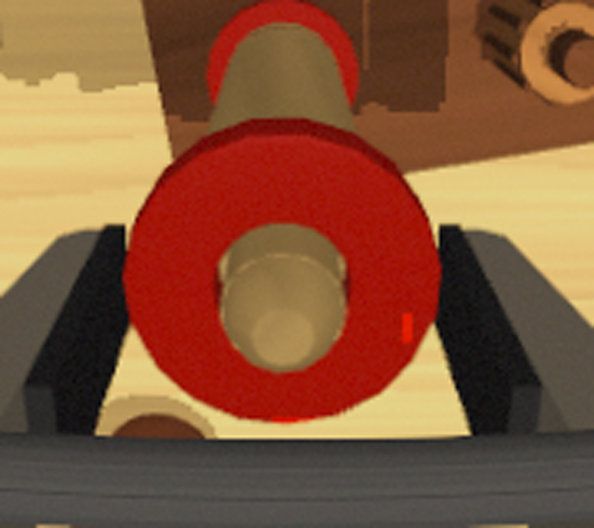

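Ring well down the spindle with no force yet. I'll press gently the last ~3 mm, then open.

>>> {"fn": "servo_tool", "kwargs": {"travel": [[0, 0, -0.0015], [0, 0, -0.003], [0, 0, -0.003], [0, 0, -0.003]], "rot": [[0, 0, 0], [0, 0, 0], [0, 0, 0], [0, 0, 0]], "fingers": [0.6, 0.6, 0.6, 0.6]}}

```text
clock: 6.72
tool_pos: [0.6482, 0.0611, 0.2816]
tcp_rot: [-90.0, -0.0, 0.0]
ft_force: [0.1, -0.4, -0.1]
finger_gap: 0.0581
```

>>> {"fn": "servo_tool", "kwargs": {"travel": [[0, 0, 0], [0, 0, 0], [0, 0, 0], [0, 0, 0], [0, 0, 0], [0, 0, 0]], "rot": [[0, 0, 0], [0, 0, 0], [0, 0, 0], [0, 0, 0], [0, 0, 0], [0, 0, 0]], "fingers": [0.3, 0.1, 0, 0, 0, 0]}}

```text
clock: 7.22
tool_pos: [0.6482, 0.0611, 0.2817]
tcp_rot: [-90.0, -0.0, 0.0]
ft_force: [-0.3, -0.7, -0.4]
finger_gap: 0.0916
```

```bash
python3 - <<'E'
from h import *
s=read_state();c=cam("wrist");im=optics.capture("wrist");cv2.imwrite("pics/w9.png",im)
print(s['clock'],s['tool_pos'],s['tcp_rot'],s['finger_gap'],s['ft_force'])
cv2.imwrite("pics/w9z.png",cv2.resize(im[150:310,150:370],None,fx=3.3,fy=3.3,interpolation=cv2.INTER_CUBIC))
im=optics.capture("scene")
cv2.imwrite("pics/s9z.png",cv2.resize(im[150:300,220:370],None,fx=4,fy=4,interpolation=cv2.INTER_CUBIC))
E
```

```text
7.2167 [0.64823172 0.06113614 0.28166689] [-8.99970962e+01 -4.74799421e-03  7.61368519e-03] 0.09159485541649233 [-0.30116977 -0.66565815 -0.4325588 ]
```

View pics/w9z.png

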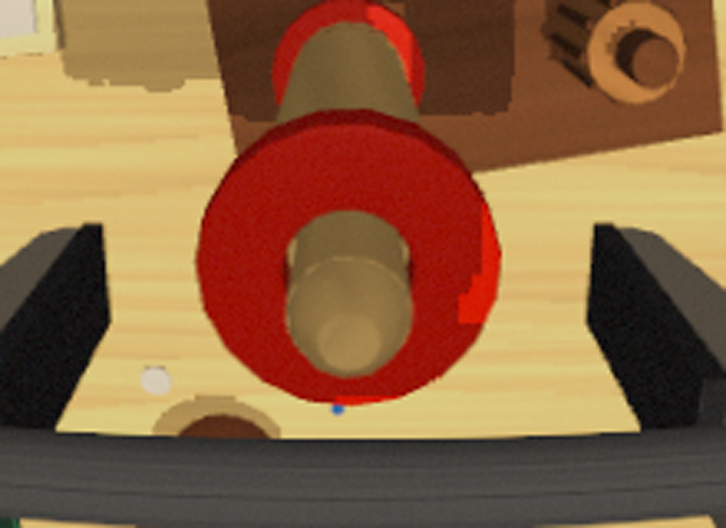

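View pics/s9z.png

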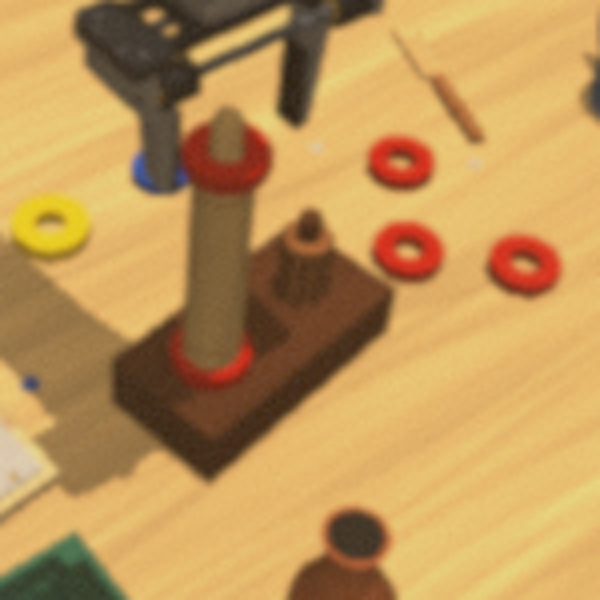

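The ring lies home on the barrel end: concentric, spindle standing through it, fingers clear both sides. The scene view agrees. Now raising the hand off and backing away while tilting for the barrel grasp.

>>> {"fn": "servo_tool", "kwargs": {"travel": [[0, 0, 0.015], [0, 0, 0.035], [0, 0, 0.06], [-0.01, 0, 0.07], [-0.035, 0, 0.07], [-0.07, 0, 0.065], [-0.1, 0, 0.06], [-0.13, 0, 0.05]], "rot": [[0, 0, 0], [0, 0, 0], [0, 0, 0], [0, 0, 0], [0, 0, 0], [0, -0.08, 0], [0, -0.18, 0], [0, -0.29, 0]], "fingers": [0, 0, 0, 0, 0, 0, 0, 0]}}

```text
clock: 7.98
tool_pos: [0.5173, 0.0613, 0.3318]
tcp_rot: [-89.9, -17.0, 0.0]
ft_force: [0.1, 0.1, 0.2]
finger_gap: 0.0918
```

>>> {"fn": "servo_tool", "kwargs": {"travel": [[0, 0, -0.005], [0, 0, -0.015], [0, 0, -0.025], [0, 0, -0.03], [0, 0, -0.035], [0, 0, -0.035]], "rot": [[0, -0.1, 0], [0, -0.2, 0], [0, -0.3, 0], [0, -0.4, 0], [0, -0.5, 0], [0, -0.58, 0]], "fingers": [0, 0, 0, 0, 0, 0]}}

```text
clock: 8.48
tool_pos: [0.5204, 0.0511, 0.3011]
tcp_rot: [-91.8, -42.5, -0.3]
ft_force: [0.5, -0.9, 1.0]
finger_gap: 0.0919
```

```bash
python3 - <<'E'
from h import *
s=read_state()
print(s['clock'],s['tool_pos'],s['tcp_rot'],s['finger_gap'],s['ft_force'],s['joint_positions'].round(1))
print(Ro.from_euler('xyz',s['tcp_rot'],degrees=True).as_matrix().round(3))
E
```

```text
8.4833 [0.52036762 0.05110332 0.30106055] [-91.83932816 -42.46296524  -0.25016712] 0.09189877230462987 [ 0.50495707 -0.92676964  1.02923357] [-14.2  -5.   -2.7 134.3  53.2  16.4  24.9]
[[ 0.738  0.675  0.026]
 [-0.003 -0.035  0.999]
 [ 0.675 -0.737 -0.024]]
```

```bash
cat > kin.py <<'E'
import numpy as np, itertools
from scipy.spatial.transform import Rotation as Ro
from scipy.optimize import least_squares
S=[([-76.43167879,26.83595024,-0.66402604,91.88089343,0.34335165,61.38510132,-3.22541276],[0.17943651,0.62418611,0.23864106],[-90.0997303,-0.007,-16.036]),
([-44.,21.2,2.,112.8,-1.,46.1,48.4],[0.41296,0.33094,0.15852],[-90.067,.0573,-.1915]),
([-39.9,28.5,2.3,115.,-1.9,36.6,53.8],[0.43782,0.30079,0.07889],[-90.022,.0867,.149]),
([-17.9,20.8,11.1,88.,-4.1,71.6,83.5],[0.63122,0.07337,0.33870],[-90.079,.017,-.277]),
([-14.2,-5.,-2.7,134.3,53.2,16.4,24.9],[0.52037,0.0511,0.30106],[-91.839,-42.463,-.25])]
AX='zyzyzyz'
TOOL=Ro.from_matrix(np.array([[1,0,0],[0,0,-1],[0,1,0]]).T) # tool y = flange z
def fk(q,p,sg):
    R=Ro.from_euler('z',p[9]);x=np.zeros(3)
    offs=[[0,0,p[0]],[0,0,0],[p[4],p[10],p[1]],[p[5],0,0],[p[6],p[11],p[2]],[p[7],0,0],[0,0,p[3]]]
    # translation before joint i
    for i in range(7):
        x=x+R.apply(offs[i]); R=R*Ro.from_euler(AX[i],np.radians(q[i])*sg[i])
    x=x+R.apply([0,0,p[12]])
    R=R*Ro.from_euler('z',p[8])*TOOL
    return x,R
def res(p,sg,reg=.02):
    o=[]
    for q,t,r in S:
        x,R=fk(q,p,sg); o+=list((x-t)*3); o+=list((R.inv()*Ro.from_euler('xyz',r,degrees=True)).as_rotvec())
    return np.r_[o,reg*p[[4,5,6,7,10,11]],reg*(p[[0,1,2,3]]-[.36,.42,.4,.3]),reg*p[12]*3]
if __name__=="__main__":
    out=[]
    for sg in itertools.product([1,-1],repeat=7):
        if not(sg[1]==sg[3]==sg[5]==1): continue
        for y0 in (0,3.14159):
          for y7 in (0,1.57,3.14,-1.57):
            f=least_squares(res,[.36,.42,.4,.3,0,0,0,0,y7,y0,0,0,0],args=(sg,),max_nfev=60)
            out.append((f.cost,sg,f.x))
    out.sort(key=lambda a:a[0])
    for o in out[:4]: print(o[0],o[1],o[2].round(4))
    c,sg,p=out[0]; np.savez('kin.npz',p=p,sg=sg)
    for q,t,r in S:
        x,R=fk(q,p,sg);print((x-t).round(4),np.degrees((R.inv()*Ro.from_euler('xyz',r,degrees=True)).magnitude()).round(2))
E
python3 kin.py
```

```text
20.97846192345515 (-1, 1, -1, 1, 1, 1, -1) [ 2.3100e-02  2.4400e-02 -7.1100e-02  1.3000e-03 -8.4400e-02 -1.5820e-01
 -1.9190e-01  1.7980e-01  2.3945e+00  2.0069e+00  2.2100e-02 -5.4690e-01
 -3.1900e-02]
20.978802025154955 (-1, 1, -1, 1, 1, 1, -1) [ 1.8600e-02  2.6700e-02 -7.1700e-02  9.0000e-04 -8.1700e-02 -1.6090e-01
 -1.9520e-01  1.8060e-01  2.3778e+00  2.0034e+00  2.1000e-02 -5.4680e-01
 -3.1400e-02]
20.981953667356308 (-1, 1, -1, 1, 1, 1, -1) [ 0.04    0.0713 -0.0386  0.0323 -0.0773 -0.1563 -0.1645  0.1619  2.5089
  1.9139  0.0034 -0.5511 -0.0309]
20.982291712301958 (-1, 1, -1, 1, 1, 1, -1) [ 3.8600e-02  7.1800e-02 -3.7300e-02  2.9700e-02 -8.2300e-02 -1.4710e-01
 -1.6560e-01  1.6060e-01 -3.7762e+00  1.9017e+00  1.0000e-03 -5.5010e-01
 -2.9700e-02]
[-0.0325 -0.0572 -0.0119] 179.91
[0.0325 0.0542 0.0705] 178.65
[0.0124 0.063  0.1867] 177.9
[-0.0235 -0.0239 -0.105 ] 172.14
[-0.059   0.0084 -0.1404] 97.84
```

```bash
sed -i 's/\[0,1,0\]\]).T)/[0,1,0]]))/' kin.py; python3 kin.py
```

```text
5.829693731594213e-06 (-1, 1, -1, 1, -1, 1, -1) [ 3.0670e-01  5.2430e-01  4.7220e-01  3.0840e-01  2.0000e-04 -1.5000e-03
  1.6000e-03 -1.2000e-03 -1.5711e+00 -4.0000e-04 -3.1600e-02 -1.5000e-03
  9.0000e-04]
5.829693731594271e-06 (-1, 1, -1, 1, -1, 1, -1) [ 3.0670e-01  5.2430e-01  4.7220e-01  3.0840e-01  2.0000e-04 -1.5000e-03
  1.6000e-03 -1.2000e-03  4.7121e+00  6.2828e+00 -3.1600e-02 -1.5000e-03
  9.0000e-04]
5.829693731594437e-06 (-1, 1, -1, 1, -1, 1, -1) [ 3.0670e-01  5.2430e-01  4.7220e-01  3.0840e-01  2.0000e-04 -1.5000e-03
  1.6000e-03 -1.2000e-03 -1.5711e+00 -4.0000e-04 -3.1600e-02 -1.5000e-03
  9.0000e-04]
5.829693731595076e-06 (-1, 1, -1, 1, -1, 1, -1) [ 3.0670e-01  5.2430e-01  4.7220e-01  3.0840e-01  2.0000e-04 -1.5000e-03
  1.6000e-03 -1.2000e-03 -1.5711e+00 -4.0000e-04 -3.1600e-02 -1.5000e-03
  9.0000e-04]
[-0.      0.     -0.0001] 0.01
[-0.0002  0.0002 -0.    ] 0.02
[ 0.0002 -0.0002  0.0003] 0.02
[ 0. -0. -0.] 0.06
[ 0.0001 -0.     -0.0001] 0.03
```

```bash
cat > plan.py <<'E'
from kin import *
d=np.load('kin.npz');p=d['p'];sg=d['sg']
LO=np.array([-144.91,-17.63,-89.93,15.96,-74.01,8.47,-167.45]);HI=np.array([144.91,115.5,88.59,139.68,254.01,105.57,167.45])
def Rt(e,a,flip=0):
    e,a=np.radians([e,a]);y=np.array([np.cos(e)*np.cos(a),np.cos(e)*np.sin(a),-np.sin(e)]);z=np.array([-np.sin(a),np.cos(a),0])
    if flip:z=-z
    return Ro.from_matrix(np.c_[np.cross(y,z),y,z])
def ik(g,R,q0,off=.006,reg=.02,m=4):
    t=np.array(g)-off*R.apply([0,1,0])
    def f(q):
        x,Rq=fk(q,p,sg);return np.r_[(x-t)*20,(Rq.inv()*R).as_rotvec()*8,reg*np.radians(q-q0)]
    r=least_squares(f,np.clip(q0,LO+m+.1,HI-m-.1),bounds=(LO+m,HI-m),max_nfev=100)
    x,Rq=fk(r.x,p,sg)
    return r.x,np.linalg.norm(x-t),np.degrees((Rq.inv()*R).magnitude())
E
cat > s1.py <<'E'
from plan import *
q0=np.array([-17.9,20.8,11.1,88.,-4.1,71.6,83.5])
pin=np.array([.646,.060,.157])
for flip in (0,1):
 for a in (-90,-60,-40,-20,0,20,40,60,90):
  for e in (15,25,35):
    R=Rt(e,a,flip);best=None
    for s in ([0]*7,[0,0,0,0,60,0,0],[30,0,-40,0,60,0,0],[-30,0,40,0,60,0,0],[0,0,0,0,150,0,-90],[0,0,0,0,60,0,-180]):
        q=q0+np.array(s)
        q1,e1,r1=ik(pin,R,q); q2,e2,r2=ik(pin-.09*R.apply([0,1,0]),R,q1); q3,e3,r3=ik(pin+[0,0,.08],R,q1)
        c=e1+e2+e3+(r1+r2+r3)*.003
        if best is None or c<best[0]: best=(c,q1,[e1,e2,e3,r1,r2,r3])
    print(flip,a,e,best[0].round(4),best[1].round(0),np.round(best[2],3))
E
python3 s1.py
```

```text
0 -90 15 0.0 [-33.  56.   2.  83.  55.  97. -56.] [0. 0. 0. 0. 0. 0.]
0 -90 25 0.0 [-30.  51.  -1.  85.  52.  91. -54.] [0. 0. 0. 0. 0. 0.]
0 -90 35 0.0 [-26.  47.  -5.  87.  49.  85. -52.] [0. 0. 0. 0. 0. 0.]
0 -60 15 0.0 [-39.  47.   3. 107.  77.  78. -63.] [0. 0. 0. 0. 0. 0.]
0 -60 25 0.0 [-34.  42.  -0. 107.  73.  71. -58.] [0. 0. 0. 0. 0. 0.]
0 -60 35 0.0 [-29.  38.  -4. 107.  68.  65. -50.] [0. 0. 0. 0. 0. 0.]
0 -40 15 0.0 [-38.  43.   3. 121.  99.  70. -74.] [0. 0. 0. 0. 0. 0.]
0 -40 25 0.0 [-34.  37.   1. 121.  95.  60. -65.] [0. 0. 0. 0. 0. 0.]
0 -40 35 0.0 [-29.  32.  -2. 119.  88.  51. -54.] [0. 0. 0. 0. 0. 0.]
0 -20 15 0.012 [-31.  40.   2. 133. 129.  69. -85.] [0.    0.009 0.    0.001 0.829 0.   ]
0 -20 25 0.0 [ 21.  53. -58. 129. 131.  86. -48.] [0.    0.    0.    0.002 0.    0.   ]
0 -20 35 0.0 [-13.  29. -13. 128. 117.  46. -60.] [0. 0. 0. 0. 0. 0.]
0 0 15 0.0879 [ 43.  78. -71. 135. 171.  85. -22.] [0.000e+00 7.800e-02 1.000e-03 2.000e-03 2.982e+00 3.600e-02]
0 0 25 0.062 [  6.  34. -23. 136. 159.  57. -72.] [0.000e+00 5.100e-02 0.000e+00 1.000e-03 3.495e+00 0.000e+0
[... 2828 characters left out ...]
. 230.  93.  65.] [0.    0.    0.    0.001 0.    0.   ]
1 40 25 0.0 [-18.  40.  36. 129. 238.  74.  62.] [0.    0.    0.    0.001 0.    0.   ]
1 40 35 0.0001 [-24.  35.  41. 127. 247.  61.  52.] [0.    0.    0.    0.002 0.002 0.002]
1 60 15 0.0 [ 56.  59. -48. 112. -70.  38.  61.] [0.    0.    0.    0.002 0.    0.   ]
1 60 25 0.0 [ 62.  63. -63. 112. -35.  21.  26.] [0.    0.    0.    0.001 0.    0.   ]
1 60 35 0.0 [ 54.  49. -54. 111. -40.  24.  23.] [0.    0.    0.    0.001 0.    0.   ]
1 90 15 0.0 [ 18.  53.   0.  92. -67.  88.  57.] [0. 0. 0. 0. 0. 0.]
1 90 25 0.0 [ 13.  48.   4.  94. -64.  82.  54.] [0. 0. 0. 0. 0. 0.]
1 90 35 0.0 [  9.  43.   8.  95. -60.  77.  50.] [0. 0. 0. 0. 0. 0.]
```

```bash
cat > s2.py <<'E'
from plan import *
qc=np.array([-14.2,-5.,-2.7,134.3,53.2,16.4,24.9])
pin=np.array([.646,.060,.157]);B=np.array([.518,-.2185,.165])
for a,e in [(-40,35),(-40,30),(-50,35),(-60,35),(-60,30),(-75,35),(-90,30)]:
    R=Rt(e,a)
    pre=pin-.09*R.apply([0,1,0])
    qp,e0,r0=ik(pre,R,qc); q1,e1,r1=ik(pin,R,qp); q2,e2,r2=ik(pin+[0,0,.10],R,q1)
    pt=R.inv().apply([0,0,1])
    best=None
    for s in [np.zeros(7),np.array([20,0,0,0,-60,0,0]),np.array([20,0,0,0,-60,20,90]),np.array([20,0,0,0,-60,20,-60])]:
        def f(q):
            x,Rq=fk(q,p,sg);g=x+.006*Rq.apply([0,1,0]);return np.r_[(g-B)*20,Rq.apply(pt)[2]*8,max(0,Rq.apply([0,1,0])[2]+.5)*5,.05*np.radians(q-q2)]
        r=least_squares(f,np.clip(q2+s,LO+5,HI-5),bounds=(LO+4,HI-4))
        if best is None or r.cost<best.cost:best=r
    qf=best.x;x,Rf=fk(qf,p,sg)
    print(a,e,"pre",qp.round(0),e0.round(4),"grasp",q1.round(0),e1.round(4),"lift",q2.round(0),e2.round(4))
    print("   fin",qf.round(0),best.cost.round(4),"pin",Rf.apply(pt).round(2),"tool y",Rf.apply([0,1,0]).round(2),"z",Rf.apply([0,0,1]).round(2), "turn",np.degrees((Rf*R.inv()).magnitude()).round(0))
E
python3 s2.py
```

```text
-40 35 pre [-40.  25.   2. 122.  77.  55. -49.] 0.0 grasp [-35.  32.   5. 120.  86.  48. -54.] 0.0 lift [-34.  21.   4. 118.  77.  51. -38.] 0.0
   fin [-25.  28.  20. 136. 100.  46.  41.] 0.0029 pin [0.33 0.94 0.  ] tool y [ 0.42 -0.76 -0.5 ] z [-0.57  0.2  -0.79] turn 104.0
-40 30 pre [-43.  28.   2. 123.  81.  59. -56.] 0.0 grasp [-36.  34.   5. 121.  91.  53. -60.] 0.0 lift [-36.  23.   5. 119.  83.  54. -45.] 0.0
   fin [-25.  28.  20. 136. 100.  46.  37.] 0.003 pin [0.43 0.9  0.  ] tool y [ 0.42 -0.76 -0.5 ] z [-0.52  0.25 -0.82] turn 100.0
-50 35 pre [-45.  29.   7. 115.  65.  60. -46.] 0.0 grasp [-40.  35.  10. 114.  73.  52. -50.] 0.0 lift [-39.  25.   9. 112.  67.  57. -37.] 0.0
   fin [-27.  29.  22. 135.  96.  46.  43.] 0.0031 pin [0.37 0.93 0.  ] tool y [ 0.39 -0.77 -0.5 ] z [-0.57  0.23 -0.79] turn 107.0
-60 35 pre [-47.  33.  11. 107.  56.  65. -44.] 0.0 grasp [-42.  38.  13. 108.  61.  57. -47.] 0.0 lift [-42.  29.  13. 106.  58.  63. -37.] 0.0
   fin [-26.  31.  19. 130.  83.  50.  49.] 0.0034 pin [0.5  0.87 0.  ] tool y [ 0.27 -0.82 -0.5 ] z [-0.53  0.31 -0.79] turn 108.0
-60 30 pre [-50.  36.  12. 107.  58.  67. -48.] 0.0 grasp [-45.  40.  15. 108.  64.  59. -51.] 0.0 lift [-45.  31.  15. 107.  61.  65. -41.] 0.0
   fin [-29.  31.  23. 132.  87.  47.  42.] 0.0034 pin [0.54 0.84 0.  ] tool y [ 0.32 -0.8  -0.5 ] z [-0.48  0.31 -0.82] turn 106.0
-75 35 pre [-47.  40.  14.  94.  44.  75. -42.] 0.0 grasp [-42.  43.  16.  98.  47.  66. -44.] 0.0 lift [-43.  35.  16.  97.  46.  73. -37.] 0.0
   fin [-16.  37.  10. 112.  56.  68.  58.] 0.0038 pin [0.84 0.54 0.  ] tool y [-0.13 -0.86 -0.5 ] z [-0.33  0.51 -0.79] turn 102.0
-90 30 pre [-45.  50.  17.  80.  36.  88. -43.] 0.0 grasp [-42.  50.  18.  87.  38.  79. -45.] 0.0 lift [-42.  43.  19.  86.  39.  86. -40.] 0.0
   fin [-4. 48.  6. 88. 34. 93. 50.] 0.0038 pin [ 0.98 -0.2   0.  ] tool y [-0.63 -0.59 -0.5 ] z [ 0.12  0.57 -0.82] turn 92.0
```

```bash
cat > s3.py <<'E'
from plan import *
qc=np.array([-14.2,-5.,-2.7,134.3,53.2,16.4,24.9])
x0,R0=fk(qc,p,sg);R=Rt(35,-60)
rv=(R*R0.inv()).as_rotvec();print("rotvec",rv.round(3),np.degrees(np.linalg.norm(rv)).round(1),"x0",x0)
pin=np.array([.646,.060,.157])
for tgt in ([.54,.17,.31],[.56,.2,.27]):
    q=qc
    for k in range(1,11):
        f=k/10; Rk=Ro.from_rotvec(rv*f)*R0; X=x0+(np.array(tgt)-x0)*min(1,f*1.0)
        q,e,r=ik(X,Rk,q,off=0,reg=.003,m=1); print(f,q.round(0),e.round(4),r.round(2))
print("TCP pre",pin-.096*R.apply([0,1,0]),"TCP grasp",pin-.006*R.apply([0,1,0]),R.as_euler('xyz',degrees=True))
E
python3 s3.py
```

```text
rotvec [-0.096 -0.209 -1.015] 59.6 x0 [0.52042003 0.05107258 0.30093617]
0.1 [-16.  -3.  -7. 133.  64.  24.   6.] 0.0 0.0
0.2 [-19.  -1. -10. 132.  67.  32.  -5.] 0.0 0.0
0.3 [-21.   1. -12. 130.  68.  40. -13.] 0.0 0.0
0.4 [-24.   4. -13. 128.  68.  47. -20.] 0.0 0.0
0.5 [-27.   8. -14. 125.  66.  54. -25.] 0.0 0.0
0.6 [-29.  11. -14. 122.  65.  61. -30.] 0.0 0.0
0.7 [-31.  14. -14. 118.  63.  67. -34.] 0.0 0.0
0.8 [-33.  18. -14. 114.  61.  73. -37.] 0.0 0.0
0.9 [-35.  21. -13. 110.  59.  78. -41.] 0.0 0.0
1.0 [-37.  24. -12. 106.  56.  83. -44.] 0.0 0.0
0.1 [-16.  -3.  -7. 133.  65.  24.   4.] 0.0 0.0
0.2 [-20.   0.  -9. 132.  70.  32.  -8.] 0.0 0.0
0.3 [-23.   4. -11. 130.  70.  40. -16.] 0.0 0.0
0.4 [-26.   7. -12. 127.  70.  47. -23.] 0.0 0.0
0.5 [-29.  11. -13. 124.  68.  54. -28.] 0.0 0.0
0.6 [-31.  15. -13. 120.  66.  61. -33.] 0.0 0.0
0.7 [-34.  19. -13. 116.  64.  66. -37.] 0.0 0.0
0.8 [-36.  23. -12. 112.  62.  72. -40.] 0.0 0.0
0.9 [-38.  26. -11. 107.  59.  77. -43.] 0.0 0.0
1.0 [-39.  30. -11. 103.  57.  82. -46.] 0.0 0.0
TCP pre [0.6066807  0.12810302 0.21206334] TCP grasp [0.64354254 0.06425644 0.16044146] [-90. -55. -60.]
```

The straight approach runs into joint limits. A fitted arm model shows that approaching at azimuth −60°, 35° below horizontal, is comfortable. Re-orienting away from the pin first.

>>> {"fn": "servo_tool", "kwargs": {"travel": [[0.002, 0.012, 0], [0.006, 0.025, 0], [0.01, 0.04, 0], [0.015, 0.055, 0], [0.018, 0.07, 0], [0.02, 0.085, 0], [0.025, 0.1, 0], [0.03, 0.12, 0]], "rot": [[-0.01, -0.02, -0.1], [-0.02, -0.04, -0.2], [-0.03, -0.06, -0.3], [-0.038, -0.084, -0.406], [-0.048, -0.105, -0.508], [-0.058, -0.125, -0.609], [-0.067, -0.146, -0.711], [-0.077, -0.167, -0.812]], "fingers": [0, 0, 0, 0, 0, 0, 0, 0]}}

```text
clock: 9.15
tool_pos: [0.5513, 0.1716, 0.3017]
tcp_rot: [-92.3, -52.8, -46.9]
ft_force: [0.9, -0.0, 0.2]
finger_gap: 0.092
```

```bash
cat > to.py <<'E'
import sys
from h import *
from plan import Rt
s=read_state();R0=Ro.from_euler('xyz',s['tcp_rot'],degrees=True)
print(s['clock'],s['tool_pos'].round(4),s['tcp_rot'].round(1),s['ft_force'].round(1),round(s['finger_gap'],4),s['joint_positions'].round(1))
R=Rt(35,-60);print('rotvec to grasp',(R*R0.inv()).as_rotvec().round(3))
for n,t in (('pre',[.6067,.1281,.2121]),('grasp',[.6435,.0643,.1604])): print(n,(np.array(t)-s['tool_pos']).round(4))
E
python3 to.py
```

```text
9.15 [0.5513 0.1716 0.3017] [-92.3 -52.8 -46.9] [ 0.9 -0.   0.2] 0.092 [-31.3  21.  -17.6 110.5  61.6  75.1 -38. ]
rotvec to grasp [-0.018 -0.042 -0.196]
pre [ 0.0554 -0.0435 -0.0896]
grasp [ 0.0922 -0.1073 -0.1413]
```

>>> {"fn": "servo_tool", "kwargs": {"travel": [[0.01, -0.008, -0.015], [0.025, -0.02, -0.04], [0.04, -0.032, -0.065], [0.055, -0.0435, -0.09], [0.055, -0.0435, -0.09], [0.055, -0.0435, -0.09]], "rot": [[-0.009, -0.021, -0.1], [-0.018, -0.042, -0.196], [-0.018, -0.042, -0.196], [-0.018, -0.042, -0.196], [-0.018, -0.042, -0.196], [-0.018, -0.042, -0.196]], "fingers": [0, 0, 0, 0, 0, 0]}}

```text
clock: 9.65
tool_pos: [0.6065, 0.1262, 0.2107]
tcp_rot: [-90.3, -55.0, -59.5]
ft_force: [-0.6, -0.4, -0.2]
finger_gap: 0.0923
```

```bash
python3 to.py; python3 - <<'E'
from h import *
c=cam("wrist");im=optics.capture("wrist");cv2.imwrite("pics/w10.png",im)
a=optics.capture("scene")[130:300,200:380];b=optics.capture("top")[110:240,160:300]
cv2.imwrite("pics/st10.png",np.hstack([cv2.resize(a,(400,380)),cv2.resize(b,(400,380))]))
# expected axis points
for z in (.12,.157,.2,.244): print(z,proj(c,[.6455,.060,z],True).round(0))
E
```

```text
9.65 [0.6065 0.1262 0.2107] [-90.3 -55.  -59.5] [-0.6 -0.4 -0.2] 0.0923 [-29.3  33.6 -12.2 105.9  64.5  74.3 -48.6]
rotvec to grasp [ 0.001 -0.003 -0.004]
pre [0.0002 0.0019 0.0014]
grasp [ 0.037  -0.0619 -0.0503]
0.12 [[257. 162.]]
0.157 [[257. 202.]]
0.2 [[257. 253.]]
0.244 [[257. 308.]]
```

View pics/w10.png

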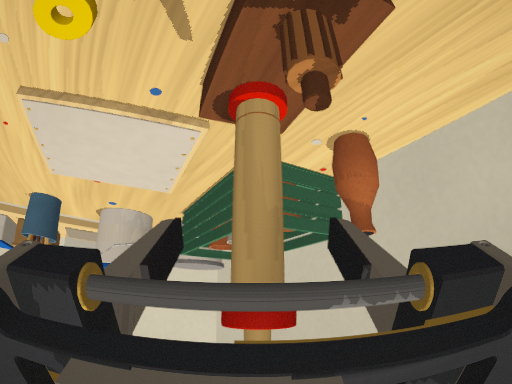

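View pics/st10.png

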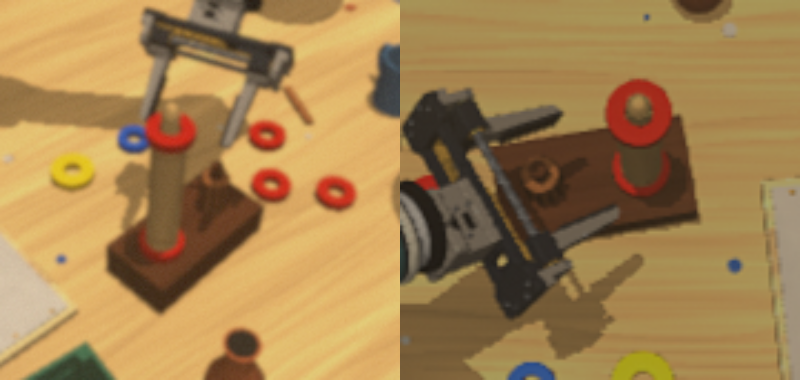

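The barrel stands centred between the open jaws at column ~257, as projected, and both red rings are on the pin. Advancing along the approach.

>>> {"fn": "servo_tool", "kwargs": {"travel": [[0.006, -0.01, -0.008], [0.014, -0.024, -0.019], [0.022, -0.037, -0.03], [0.03, -0.05, -0.041], [0.035, -0.058, -0.047], [0.037, -0.062, -0.05], [0.037, -0.062, -0.05], [0.037, -0.062, -0.05]], "rot": [[0, 0, 0], [0, 0, 0], [0, 0, 0], [0, 0, 0], [0, 0, 0], [0, 0, 0], [0, 0, 0], [0, 0, 0]], "fingers": [0, 0, 0, 0, 0, 0, 0, 0]}}

```text
clock: 10.47
tool_pos: [0.6444, 0.0661, 0.1625]
tcp_rot: [-89.9, -54.9, -59.8]
ft_force: [-0.3, 0.6, -0.0]
finger_gap: 0.0916
```

```bash
python3 to.py; python3 - <<'E'
from h import *
im=optics.capture("wrist");cv2.imwrite("pics/w11.png",im)
E
```

```text
10.4667 [0.6444 0.0661 0.1625] [-89.9 -54.9 -59.8] [-0.3  0.6 -0. ] 0.0916 [-24.8  37.5  -9.  106.9  70.4  67.3 -50.8]
rotvec to grasp [-0.002  0.    -0.005]
pre [-0.0377  0.062   0.0496]
grasp [-0.0009 -0.0018 -0.0021]
```

View pics/w11.png

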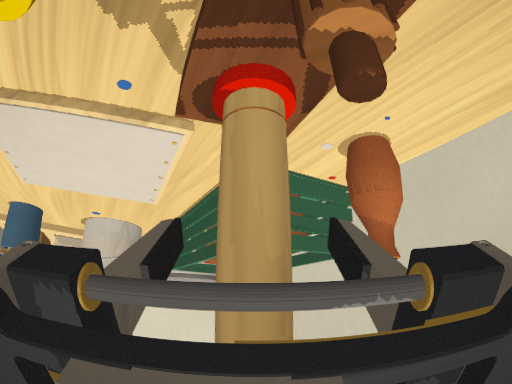

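Barrel centred at column ~255. Closing.

>>> {"fn": "servo_tool", "kwargs": {"travel": [[0, -0.001, -0.001], [0, -0.001, -0.001], [0, -0.001, -0.001], [0, -0.001, -0.001], [0, -0.001, -0.001], [0, -0.001, -0.001], [0, -0.001, -0.001], [0, -0.001, -0.001]], "rot": [[0, 0, 0], [0, 0, 0], [0, 0, 0], [0, 0, 0], [0, 0, 0], [0, 0, 0], [0, 0, 0], [0, 0, 0]], "fingers": [0.2, 0.35, 0.5, 0.7, 0.8, 0.8, 0.8, 0.8], "newtons": 45}}

```text
clock: 11.18
tool_pos: [0.6444, 0.0645, 0.1611]
tcp_rot: [-90.0, -54.9, -59.7]
ft_force: [-0.4, -0.0, -0.3]
finger_gap: 0.0414
```

>>> {"fn": "servo_tool", "kwargs": {"travel": [[0, 0, 0.005], [0, 0, 0.012], [0, 0, 0.02], [0, 0, 0.03], [0, 0, 0.04]], "rot": [[0, 0, 0], [0, 0, 0], [0, 0, 0], [0, 0, 0], [0, 0, 0]], "fingers": [0.8, 0.8, 0.8, 0.8, 0.8]}}

```text
clock: 11.6
tool_pos: [0.6443, 0.0646, 0.2021]
tcp_rot: [-90.0, -54.9, -59.8]
ft_force: [-0.5, 0.5, -3.7]
finger_gap: 0.0412
```

```bash
python3 to.py; python3 - <<'E'
from h import *
a=optics.capture("scene")[130:300,200:380];b=optics.capture("wrist")
cv2.imwrite("pics/st12.png",np.hstack([cv2.resize(a,(400,380)),cv2.resize(b,(400,380))]))
E
```

```text
11.6 [0.6443 0.0646 0.2021] [-90.  -54.9 -59.8] [-0.5  0.5 -3.7] 0.0412 [-24.3  33.9  -9.5 106.4  68.6  68.7 -46.7]
rotvec to grasp [-0.001 -0.    -0.005]
pre [-0.0376  0.0635  0.01  ]
grasp [-0.0008 -0.0003 -0.0417]
```

View pics/st12.png

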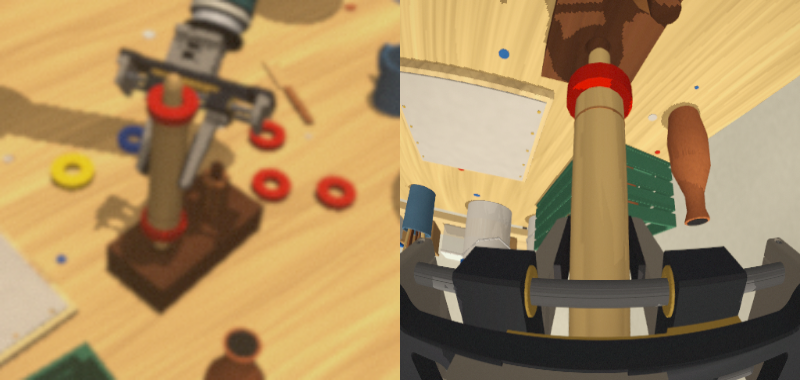

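The pin is carried (−3.7 N at the wrist) and coming out of the socket. Raising it clear.

>>> {"fn": "servo_tool", "kwargs": {"travel": [[0, 0, 0.012], [0, 0, 0.025], [0, 0, 0.04], [0, 0, 0.055], [0, 0, 0.068], [0, 0, 0.075], [0, 0, 0.075], [0, 0, 0.075]], "rot": [[0, 0, 0], [0, 0, 0], [0, 0, 0], [0, 0, 0], [0, 0, 0], [0, 0, 0], [0, 0, 0], [0, 0, 0]], "fingers": [0.8, 0.8, 0.8, 0.8, 0.8, 0.8, 0.8, 0.8]}}

```text
clock: 12.37
tool_pos: [0.6443, 0.0645, 0.2763]
tcp_rot: [-89.9, -54.9, -59.8]
ft_force: [-0.4, -0.8, -2.7]
finger_gap: 0.0409
```

```bash
cat > s4.py <<'E'
from plan import *
from plant import read_state
s=read_state();q2=s['joint_positions'];x0,R=fk(q2,p,sg);print(x0-s['tool_pos'],s['tool_pos'].round(4),s['ft_force'].round(1),s['finger_gap'],q2.round(1))
R=Ro.from_euler('xyz',s['tcp_rot'],degrees=True);x0=s['tool_pos']
pt=R.inv().apply([0,0,1]);B=np.array([.518,-.2185,.18])
best=None
for zy in (-.5,-.6,-.75):
 best=None
 for k in [np.zeros(7),np.array([20,0,0,0,-60,0,0]),np.array([20,0,0,0,-60,20,90])]:
  def f(q):
    x,Rq=fk(q,p,sg);g=x+.006*Rq.apply([0,1,0]);return np.r_[(g-B)*20,Rq.apply(pt)[2]*8,max(0,Rq.apply([0,1,0])[2]-zy)*5,.05*np.radians(q-q2)]
  r=least_squares(f,np.clip(q2+k,LO+5,HI-5),bounds=(LO+6,HI-6))
  if best is None or r.cost<best.cost:best=r
 qf=best.x;xf,Rf=fk(qf,p,sg);rv=(Rf*R.inv()).as_rotvec()
 print(zy,"fin",qf.round(0),"pin",Rf.apply(pt).round(2),"y",Rf.apply([0,1,0]).round(2),"z",Rf.apply([0,0,1]).round(2),"d",(xf-x0).round(4),"rv",rv.round(3),np.degrees(np.linalg.norm(rv)).round(0))
 q=q2
 for k in range(1,9):
  fr=k/8;Rk=Ro.from_rotvec(rv*fr)*R;q,e,r_=ik(x0+(xf-x0)*fr,Rk,q,off=0,reg=.003,m=1);print("  ",q.round(0),e.round(4),r_.round(2),"pin",Rk.apply(pt).round(2))
E
python3 s4.py
```

```text
[ 0.00045223 -0.00320123  0.00147363] [0.6443 0.0645 0.2763] [-0.4 -0.8 -2.7] 0.04091816314600443 [-23.5  27.9 -10.5 104.4  65.3  71.9 -38.9]
-0.5 fin [ -4.  33.  -7. 118.  70.  71.  54.] pin [0.73 0.68 0.  ] y [ 0.03 -0.87 -0.5 ] z [-0.42  0.45 -0.79] d [-0.1264 -0.2778 -0.0934] rv [-0.497  1.535  0.689] 100.0
   [-20.  27. -11. 106.  64.  71. -26.] 0.0 0.0 pin [0.19 0.07 0.98]
   [-17.  27. -12. 108.  62.  70. -13.] 0.0 0.0 pin [0.36 0.15 0.92]
   [-14.  27. -12. 110.  62.  70.   0.] 0.0 0.0 pin [0.51 0.25 0.82]
   [-11.  27. -12. 111.  62.  70.  13.] 0.0 0.0 pin [0.63 0.34 0.7 ]
   [ -8.  28. -11. 113.  63.  70.  24.] 0.0 0.0 pin [0.72 0.44 0.54]
   [ -6.  30. -11. 114.  64.  71.  35.] 0.0 0.0 pin [0.76 0.53 0.37]
   [ -4.  31. -10. 116.  67.  71.  45.] 0.0 0.0 pin [0.77 0.61 0.18]
   [ -3.  33.  -9. 118.  70.  72.  54.] 0.0 0.0 pin [0.73 0.68 0.  ]
-0.6 fin [  7.  38. -16. 102.  53.  84.  63.] pin [0.93 0.37 0.  ] y [-0.32 -0.73 -0.6 ] z [-0.27  0.68 -0.68] d [-0.1243 -0.2786 -0.0928] rv [-0.072  1.594  0.53 ] 96.0
   [-19.  27. -12. 106.  61.  70. -25.] 0.0 0.0 pin [0.2  0.02 0.
[... 536 characters left out ...]
n [ 0.19 -0.98  0.  ] y [-0.43  0.5  -0.75] z [ 0.9   0.17 -0.4 ] d [-0.1237 -0.286  -0.0919] rv [ 1.353  0.857 -0.589] 98.0
   [-16.  25. -12. 104.  55.  67. -31.] 0.0 0.0 pin [ 0.1  -0.17  0.98]
   [ -7.  23. -14. 103.  43.  63. -20.] 0.0 0.0 pin [ 0.18 -0.34  0.92]
   [  2.  23. -15. 101.  31.  63.  -9.] 0.0 0.0 pin [ 0.25 -0.51  0.83]
   [ 11.  25. -17.  98.  20.  65.   2.] 0.0 0.0 pin [ 0.28 -0.66  0.7 ]
   [ 19.  29. -17.  94.  11.  70.  12.] 0.0 0.0 pin [ 0.3  -0.78  0.54]
   [ 27.  33. -18.  90.   4.  77.  19.] 0.0 0.0 pin [ 0.29 -0.88  0.37]
   [ 33.  39. -18.  85.  -2.  85.  23.] 0.0 0.0 pin [ 0.25 -0.95  0.19]
   [ 38.  46. -17.  79.  -6.  94.  26.] 0.0 0.0 pin [ 0.19 -0.98  0.  ]
```

>>> {"fn": "servo_tool", "kwargs": {"travel": [[-0.003, -0.008, 0.002], [-0.007, -0.018, 0.004], [-0.011, -0.028, 0.006], [-0.015, -0.038, 0.008], [-0.019, -0.048, 0.01], [-0.023, -0.059, 0.01], [-0.027, -0.07, 0.01], [-0.031, -0.08, 0.01]], "rot": [[-0.002, 0.05, 0.017], [-0.005, 0.115, 0.038], [-0.008, 0.185, 0.061], [-0.012, 0.255, 0.085], [-0.015, 0.325, 0.108], [-0.018, 0.395, 0.131], [-0.021, 0.465, 0.155], [-0.024, 0.53, 0.177]], "fingers": [0.8, 0.8, 0.8, 0.8, 0.8, 0.8, 0.8, 0.8]}}

```text
clock: 13.03
tool_pos: [0.6127, -0.0165, 0.2851]
tcp_rot: [-120.7, -33.0, -27.3]
ft_force: [-0.2, -1.1, -3.4]
finger_gap: 0.041
```

```bash
cat > st.py <<'E'
import sys
from h import *
s=read_state();R=Ro.from_euler('xyz',s['tcp_rot'],degrees=True)
R1=Ro.from_euler('xyz',[-89.9,-54.9,-59.8],degrees=True);d=(R*R1.inv()).apply([0,0,1])
print(s['clock'],s['tool_pos'].round(4),"grasp pt",(s['tool_pos']+.006*R.apply([0,1,0])).round(4),s['ft_force'].round(1),round(s['finger_gap'],4),s['joint_positions'].round(1),"pin dir",d.round(3))
Rf=Ro.from_rotvec([-.072,1.594,.53])*R1; print("rv left",(Rf*R.inv()).as_rotvec().round(3))
a=optics.capture("scene")[90:330,120:380];b=optics.capture("wrist")
cv2.imwrite(f"pics/{sys.argv[1]}.png",np.hstack([cv2.resize(a,(400,370)),cv2.resize(b,(400,370))]))
E
python3 st.py st13
```

```text
13.0333 [ 0.6127 -0.0165  0.2851] grasp pt [ 0.6138 -0.0205  0.2808] [-0.2 -1.1 -3.4] 0.041 [-11.4  24.2 -13.3 102.3  51.9  72.5   4.4] pin dir [0.505 0.07  0.86 ]
rv left [-0.047  1.059  0.351]
```

View pics/st13.png

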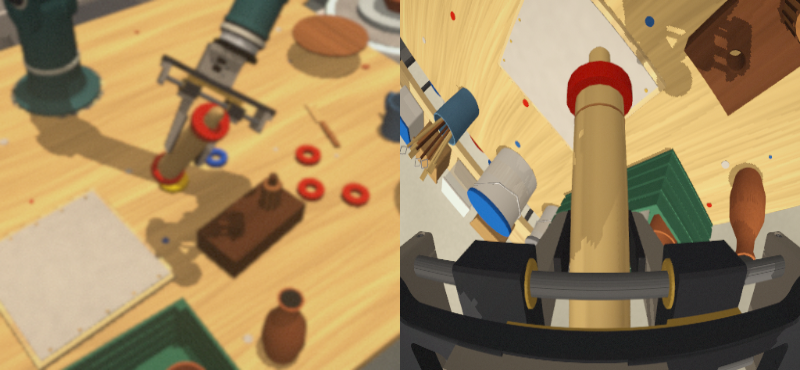

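The pin is held, both rings on, and it's out of the block. Continuing the turn and carry.

>>> {"fn": "servo_tool", "kwargs": {"travel": [[-0.006, -0.013, 0], [-0.012, -0.027, 0], [-0.018, -0.04, 0], [-0.024, -0.055, 0], [-0.03, -0.07, -0.005], [-0.036, -0.085, -0.01], [-0.042, -0.1, -0.015], [-0.05, -0.115, -0.02]], "rot": [[-0.003, 0.065, 0.022], [-0.006, 0.13, 0.043], [-0.009, 0.195, 0.065], [-0.012, 0.26, 0.086], [-0.015, 0.325, 0.108], [-0.018, 0.395, 0.131], [-0.021, 0.465, 0.155], [-0.024, 0.53, 0.177]], "fingers": [0.8, 0.8, 0.8, 0.8, 0.8, 0.8, 0.8, 0.8]}}

```text
clock: 13.8
tool_pos: [0.5635, -0.1303, 0.2651]
tcp_rot: [-132.8, -5.1, -12.8]
ft_force: [-0.5, 0.5, -2.9]
finger_gap: 0.0412
```

```bash
python3 st.py st14
```

```text
13.8 [ 0.5635 -0.1303  0.2651] grasp pt [ 0.5629 -0.1344  0.2608] [-0.5  0.5 -2.9] 0.0412 [ -0.5  26.  -13.1 102.   47.   77.2  40.8] pin dir [0.845 0.21  0.492]
rv left [-0.025  0.532  0.174]
```

View pics/st14.png

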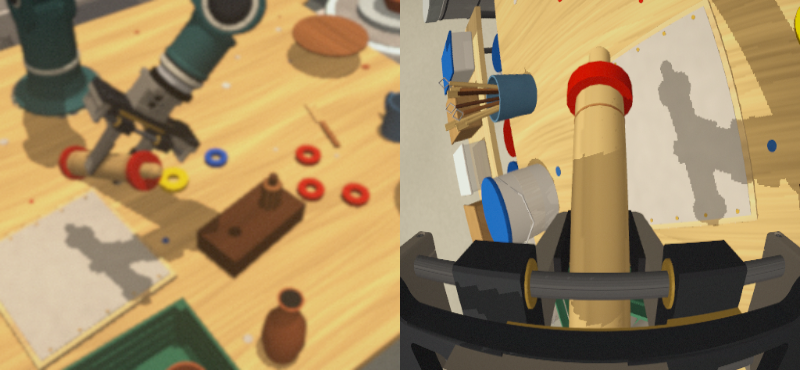

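>>> {"fn": "servo_tool", "kwargs": {"travel": [[-0.005, -0.01, -0.01], [-0.011, -0.02, -0.021], [-0.017, -0.031, -0.033], [-0.023, -0.042, -0.045], [-0.029, -0.053, -0.057], [-0.034, -0.065, -0.069], [-0.039, -0.076, -0.079], [-0.0435, -0.084, -0.0865]], "rot": [[-0.003, 0.06, 0.02], [-0.006, 0.12, 0.04], [-0.009, 0.185, 0.061], [-0.012, 0.25, 0.083], [-0.015, 0.315, 0.104], [-0.018, 0.38, 0.125], [-0.021, 0.44, 0.145], [-0.023, 0.48, 0.158]], "fingers": [0.8, 0.8, 0.8, 0.8, 0.8, 0.8, 0.8, 0.8]}}

```text
clock: 14.57
tool_pos: [0.5204, -0.2138, 0.178]
tcp_rot: [-138.3, 21.8, -4.4]
ft_force: [-0.2, -0.5, -4.1]
finger_gap: 0.0408
```

>>> {"fn": "servo_tool", "kwargs": {"travel": [[0, 0, 0], [0, 0, 0], [0, 0, 0], [0, 0, 0]], "rot": [[0, 0, 0], [0, 0, 0], [0, 0, 0], [0, 0, 0]], "fingers": [0.8, 0.8, 0.8, 0.8]}}

```text
clock: 14.9
tool_pos: [0.521, -0.2132, 0.1803]
tcp_rot: [-138.2, 21.6, -4.4]
ft_force: [-0.3, 0.4, -2.8]
finger_gap: 0.0412
```

```bash
python3 st.py st15; python3 - <<'E'
from h import *
b=optics.capture("top")[90:290,200:460];cv2.imwrite("pics/top15.png",cv2.resize(b,None,fx=3,fy=3,interpolation=cv2.INTER_CUBIC))
im=optics.capture("scene")
c=cam("scene");
for k,m in masks(im).items(): 
    for x in blobs(m,60)[0]: print(k,x[0],x[1],onz(c,x[0],.009)[0].round(3))
E
```

```text
14.9 [ 0.521  -0.2132  0.1803] grasp pt [ 0.5192 -0.2176  0.1766] [-0.3  0.4 -2.8] 0.0412 [  4.5  36.6 -11.2 103.   51.   80.2  61.4] pin dir [0.932 0.359 0.054]
rv left [-0.002  0.057  0.016]
red [319.7 190. ] 110 [0.54  0.348 0.009]
red [123.3 206.7] 71 [ 0.235 -0.231  0.009]
red [321.6 212.3] 135 [0.621 0.281 0.009]
red [350.5 215.8] 140 [0.685 0.347 0.009]
red [181.5 238.9] 168 [ 0.462 -0.139  0.009]
blue [259.8 191.8] 65 [0.431 0.174 0.009]
blue [  4.8 339.8] 486 [ 0.496 -0.629  0.009]
yellow [232.1 206. ] 152 [0.433 0.061 0.009]
```

View pics/st15.png

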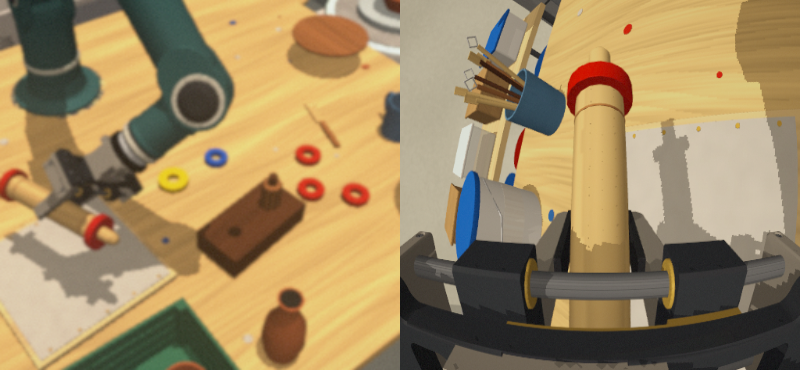

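View pics/top15.png

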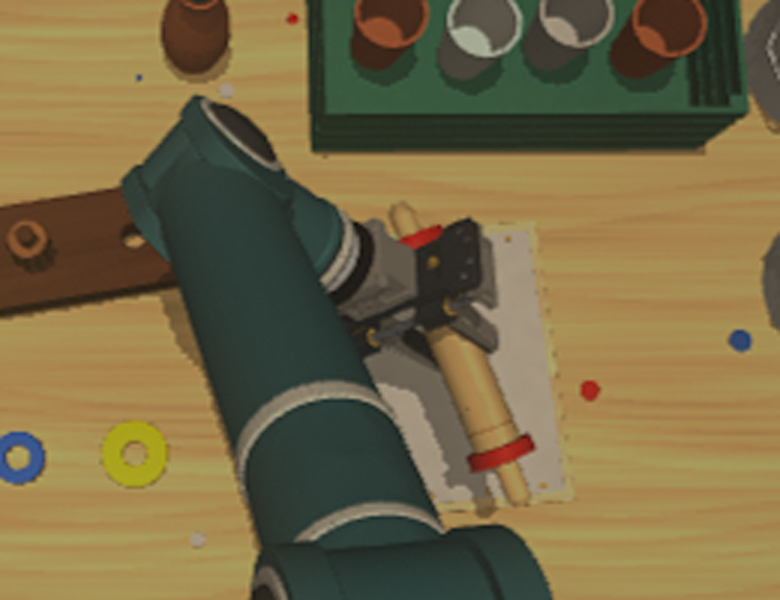

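```bash
python3 - <<'E'
from h import *
g=np.array([.5192,-.2176,.1766]);d=np.array([.932,.359,.054]);mid=g-.0037*d
c=cam("scene")
print("mid",mid,"seat",proj(c,mid+.097*d),"seat+12",proj(c,mid+.109*d),"tip",proj(c,mid+.135*d),"footring",proj(c,mid-.097*d))
im=optics.capture("scene")
cv2.imwrite("pics/s16.png",cv2.resize(im[190:260,100:210],None,fx=7,fy=7,interpolation=cv2.INTER_CUBIC))
E
```

```text
mid [ 0.5157516 -0.2189283  0.1764002] seat [[184.25710004 240.37655213]] seat+12 [[188.04721792 242.41278212]] tip [[196.410849   246.90611901]] footring [[128.49807831 210.42017716]]
```

View pics/s16.png

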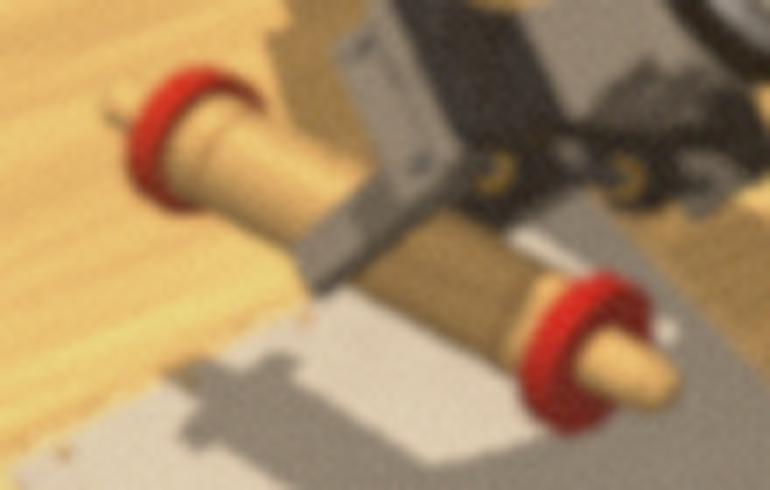

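The loose ring's centre is at about (184,240), exactly where the seat projects. The spindle protrudes past it and the pin is level. Handing in.

```bash
python3 - <<'E'
from plant import sign_off,read_state
s=read_state();print(s['clock'],s['qd'].round(2),s['finger_gap'])
print(sign_off())
E
```

```text
15.15 [0.28 0.25 0.17 0.09 0.05 0.04 0.14] 0.041209458902365284
the job is handed in; nothing more can be done
None
```

The pin is held level above the middle of the board with both red rings on, and I handed the job in at about 15 s. `sign_off` gives no verdict, so what follows is my own checks.

**What I did:** I picked up the red ring nearest the base and slid it home on the upper spindle. After letting go, I backed off and drew the pin straight up out of the block, then carried it to the board while turning it level. The straight-in grasp tilt came up against joint limits, so I took the barrel from the side instead, pointing 35° below horizontal.

**Last checks:**
- **Position:** the pin's middle is about 3 mm from the board's middle seen from above and about 160 mm above its top face.
- **Level:** the upper end is tipped up about 3°.
- **Grip:** 45 N commanded, jaws at 41 mm on the 42 mm barrel, wrist reading about 3 N of weight, joints essentially still.
- **Loose red ring:** its centre in the scene view matches the projected seat position within about 1 px, which is under 4 mm along the pin.
- **Other things:** the blue and yellow rings and the three decoy red rings measured the same as at the start. The texture roller still looks upright in its socket; I checked it by eye only.

No check failed. The one disagreement was 1–2 mm between camera calibrations, which I trimmed out when fitting the ring.

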